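# Test the gaps under two cabinet doors with a feeler blade

### The job

Take the feeler by its grip and try its flat blade in the gap between worktop and door, first under the left door of the small cabinet and then under the right one: where it fits slide it in past the door's whole thickness, where it jams press it only lightly against the door's lower edge. Then lay the feeler back on its rubber pad, lengthwise and in the middle as it lay before, and lay the pencil on top of the cabinet, its middle over the middle of the door under which the blade jammed, so that the joiner knows which one to plane. Leave the other things on the worktop where they are.

Things in the scene. Friction and masses are not known exactly. Their poses are not given: they have to be found in the camera images.
- cabinet: Open-bottomed two-door cabinet mock-up of pale wood, fixed, 94 mm deep, 254 mm wide, 100 mm high, flat top. Origin: middle of depth and width at worktop level; x from doors to back, y to the left seen by the robot, z up. The doors' front faces are at x = -45 mm, the inside of its back panel at x = +39 mm; inside it is empty, with a partition at y = 0.
- left_mouth (a point): Middle of the mouth of the left gap: on the worktop under the left door's front face, axes as the cabinet's (x points into the gap). The gap is 100 mm wide between the cabinet's walls.
- right_mouth (a point): The same point under the right door.
- door_p: One of the two wooden doors fixed shut on the cabinet's front (118 mm wide, 16 mm thick, upper edge at 84 mm, flat steel disc pull in the middle, 3 mm out), left or right. Origin: at worktop level under its front face's middle; x inwards, z up. One of the two, not told which, ends 9 mm above the worktop (the blade passes), the other 4 mm (it jams).
- door_q: One of the two wooden doors fixed shut on the cabinet's front (118 mm wide, 16 mm thick, upper edge at 84 mm, flat steel disc pull in the middle, 3 mm out), left or right. Origin: at worktop level under its front face's middle; x inwards, z up. One of the two, not told which, ends 9 mm above the worktop (the blade passes), the other 4 mm (it jams).
- feeler: Loose, 160 mm long, 130 g, lying flat: brown wooden grip block 80 (x) x 20 (y) x 26 mm high, to be taken across its 20 mm from above, and ahead of it a steel blade 24 mm wide, 6 mm thick, standing out 80 mm, undersides level. Origin: centre of the grip's underside; x to the blade's tip, z up. To test, keep it level, its underside 1 to 2 mm above the worktop.
- feeler_tip (a point): Middle of the blade's front edge, 120 mm ahead of the feeler's origin and 3 mm above its underside.
- feeler_mid (a point): Middle of the feeler's length on its underside, 40 mm ahead of its origin.
- pad: Black rubber pad fixed on the worktop, 220 x 90 x 3 mm, long side along its x. Origin: centre of its underside (worktop level). The feeler lies on it at the start, along it.
- pencil: Loose flat red carpenter's pencil lying on the worktop, 160 mm long (its y), 14 mm wide (x), 9 mm high. Origin: centre of its underside.
- collet: Bystander: steel collet standing up, 26 mm across, 34 mm high.
- offcut: Bystander: brown wooden block, 38 x 120 x 19 mm.
- tape: Bystander: roll of masking tape lying flat, 105 mm across, 25 mm high.
There are look-alikes about, which are no part of the job. Leave any blue or green look-alike of the door_p alone.

How it is judged:
By the outcome, as a careful person would: the job done as asked, in the order asked, and still so for the second after the job is handed in, with the robot touching nothing.
It also fails if it takes over 72 s, if anything falls off the work surface, if the arm or the gripper's body presses on something with over 40 N, if the wrist force passes 120 N, or if a joint passes its speed limit or range.

### The arm

A 6-joint arm with a two-finger parallel gripper is mounted at the origin on a cart in front of the work surface, level with it; the furniture and walls round the work are solid. World frame = base frame: x ahead of the robot, y to its left, z up, the work surface at z = 0. Lengths are in m, angles in degrees, forces in N, time in s.
With the tool pointing down it reaches from about 0.25 to 0.85 m from the base axis. Payload 12.5 kg.
Tool frame: the origin (TCP) lies on the mounting face of the last link; the fingertips stand ahead of it and the grasp point (between the pads) lies 167 mm ahead of it (finger_overhang is the z of the fingertips in the tool frame, in m); z points along the fingers, y is the line along which they close (so a half turn about z gives the same grasp; the last joint's range is limited). The gripper opens to 93 mm and grips with 3 to 60 N. Pads are 15 mm wide; open, the fingers measure 128 mm over their backs; the gripper's body (75 mm by 188 mm) begins 65 mm behind the grasp point.
Start: joints at [61.73, 20.094, 94.641, -0, 65.266, -4.847], TCP at [0.219, 0.505, 0.405] pointing down, gripper open.
Joint ranges: [-157.81, 157.81], [-45, 120.19], [0.68, 151.7], [-89.99, 269.99], [4.06, 180], [-164.3, 164.3]. Speed limits (degrees/s): [127.2, 127.2, 159.86, 180, 180, 180].

### API

Orientations are given as a 3x3 rotation matrix whose columns are the frame's x, y, z axes.
In Python, from bench import * gives the robot as it stands.
- The arm moves only by the tool send_rows, never from a script. Its argument "rows" is a list that holds one entry, the list of rows, each a list of 7 numbers: the shift along the world's x, y, z in cm, then the turn, a rotation vector about the world's x, y, z in degrees, then the opening, from -1 (shut) to 1 (fully open). In form: [[[dx, dy, dz, rx, ry, rz, grip], ...]]. A call has exactly 10 rows; each row shifts and turns the commanded pose from where the row before left it; what a row does not reach is not made up. A row lasts 1/12 s, in which the tool goes at most 41.7 mm and 7.16 degrees, less where a joint would pass 70% of its speed; a pose out of reach is approached as far as the arm can. A call is refused whole if a number of a shift passes 4.17 or a number of a turn 7.16, either way. A call with a gripper value outside its range is refused whole. The fingers move at their own pace and stop on an object; the grip force is fixed at half the most. Time passes only in rows, so rows that do not move let the fingers close, or fill a call up. It gives the time, the measured TCP pose, the force, the opening and the grip force at its end, in the units of the state.
- observe(): the state, without advancing time (a new reading comes with each control period).
- grab_frame(name): name is "scene" or "side" or "wrist"; returns a dict with "pixels" (420x560x3 uint8, red, green, blue), "z_map" (420x560 float32, m along the optical axis (not along the pixel's ray), 0 where there is no reading), "fovy" (degrees; the focal length in pixels is half the picture's height over the tangent of half this angle, whatever the lens; pixels are square), "cx", "cy" (the principal point, pixels), "dist" ([k1, k2, p1, p2, k3] as OpenCV has them; the pictures are not rectified), "R" (3x3) and "t" (3): a world point X has camera coordinates R X + t; the wrist camera has in their place "tool_from_camera" (4x4, takes a point from camera to tool coordinates, whose origin is the TCP and whose axes are the flange's). Camera axes: x right, y down, z forward; pixel columns grow to the right and rows downward; lengths in m; the calibration is good to about 2 mm. A picture is of the moment at which its call begins: read the wrist's pose just before it.
- close_job(): hands the job in; it is judged then, once.
Trained networks look in the newest picture that a camera, given by its name, has taken for a name from the list of things; names that differ only in an ending like _2 or _b are one class to them, and where a whole thing is asked for, a point or a joint stands for the part that bears it (a point fixed in the world has none). Each returns a list of dicts, best first, with "score" (0 to 1); they miss things now and then, are a little off and sometimes report something else, mostly with a low value. They report only what shows in the picture. A call takes as long as a camera call. They do not tell look-alikes from the thing itself.
- cut_out(name, camera): "mask" (420x560 bool, what is visible of it) and "location" ([column, row] as shares, 0 to 1, of the picture: columns of its width, rows of its height, amid what is visible of it).
- tip_of(name, camera): "location" ([column, row] as shares, 0 to 1, of the picture: columns of its width, rows of its height: a listed point, or the origin of a listed thing).
The state is a dict: "t": time; "joints": joint angles; "qvel": joint speeds; "joint_torque": joint torques, N m; "eef_pos": TCP position; "tcp_rot": TCP orientation; "wrist_force": force on the tool from outside, world axes, zero at the start; "moment": the same for the moment, N m; "width": finger opening in m; "gripper_force": force on a finger pad.
Only numpy, scipy, OpenCV 4.12 (cv2) and the standard library are available. Lean on these libraries where they do the work, as an engineer would, in place of code of your own. Each camera call takes 0.05 s, during which the arm holds its last target. There are 200 camera calls.

## Working session

There is one attempt and no reset: what is moved stays moved. The work goes in short steps, Python scripts to look and compute and a tool call to move; the robot and the scene stay as the last step left them, time stands still between calls to the robot, and variables do not carry over. Pictures are saved under pics/ and viewed, at most 13 in all, crops included, and the job is handed in when it is done.

Besides the shell and the picture viewer there is one more tool, called after "Request:" as a command line: name --argument value ..., lists and objects as JSON in quotes. send_rows: Moves the arm, as the interface text tells. Its arguments: {"type":"object","properties":{"rows":{"type":"array"}},"required":["rows"]}

```bash
mkdir -p pics
cat > h.py <<'E'
from bench import *
import numpy as np, cv2
def K(f):
    h=f["pixels"].shape[0]; fl=h/2/np.tan(np.radians(f["fovy"])/2)
    return np.array([[fl,0,f["cx"]],[0,fl,f["cy"]],[0,0,1.]])
def cam(f,st=None):
    # R,t with X_c = R X + t
    if "R" in f: return np.array(f["R"]),np.array(f["t"])
    T=np.array(f["tool_from_camera"]); Rw=np.array(st["tcp_rot"]);p=np.array(st["eef_pos"])
    Rc=Rw@T[:3,:3]; c=Rw@T[:3,3]+p
    return Rc.T,-Rc.T@c
def ray(f,uv,st=None):
    uv=np.atleast_2d(np.array(uv,float))
    n=cv2.undistortPoints(uv.reshape(-1,1,2),K(f),np.array(f["dist"],float)).reshape(-1,2)
    return np.c_[n,np.ones(len(n))]
def onplane(f,uv,z,st=None):
    R,t=cam(f,st); d=ray(f,uv)@R; c=-R.T@t
    return c+d*((z-c[2])/d[:,2])[:,None]
def bydepth(f,uv,st=None):
    uv=np.atleast_2d(np.array(uv,float)); R,t=cam(f,st)
    z=f["z_map"][uv[:,1].astype(int),uv[:,0].astype(int)]
    return (ray(f,uv)*z[:,None]-t)@R, z>0
def proj(f,X,st=None):
    R,t=cam(f,st)
    return cv2.projectPoints(np.atleast_2d(np.array(X,float)),cv2.Rodrigues(R)[0],t,K(f),np.array(f["dist"],float))[0].reshape(-1,2)
def save(f,n,crop=None,s=1):
    im=f["pixels"][:,:,::-1]
    if crop: im=im[crop[1]:crop[3],crop[0]:crop[2]]
    cv2.imwrite("pics/"+n,cv2.resize(im,None,fx=s,fy=s,interpolation=cv2.INTER_CUBIC))
E
python3 - <<'E'
from h import *
s=observe();print(s)
for c in ("scene","side","wrist"):
    f=grab_frame(c);save(f,c+"0.png")
    if "R" in f: print(c,-np.array(f["R"]).T@f["t"])
    for n in ["cabinet","door_p","feeler","pad","pencil","collet","offcut","tape"]:
        for d in cut_out(n,c)[:4]:
            m=d["mask"]; vu=np.argwhere(m)[:,::-1]
            X,ok=bydepth(f,vu,s); X=X[ok]
            print(c,n,round(d["score"],2),np.round(np.array(d["location"])*[560,420]).astype(int),m.sum(),np.round(np.median(X,0),3) if len(X) else None)
E
```

```text
{'t': 0.0, 'joints': array([ 6.17305826e+01,  2.01230218e+01,  9.46770693e+01,  1.93736141e-05,
        6.52644298e+01, -4.84653298e+00]), 'qvel': array([-0.01840284, -0.04293918, -0.01257721,  0.0161111 ,  0.00165022,
       -0.03455381]), 'joint_torque': array([ 1.56650960e-03, -4.97331083e+01, -2.85252088e+01,  7.00406148e-02,
        2.58069893e-02, -1.26679752e-04]), 'eef_pos': array([0.21854102, 0.50457465, 0.40421309]), 'tcp_rot': array([[-9.17595847e-01,  3.97514248e-01, -5.33613961e-04],
       [ 3.97514595e-01,  9.17595316e-01, -9.91648744e-04],
       [ 9.54471662e-05, -1.12205211e-03, -9.99999366e-01]]), 'wrist_force': array([0.19581804, 0.47302308, 0.6581678 ]), 'moment': array([ 0.02108828,  0.00814763, -0.00553584]), 'gripper_force': 0.0, 'width': 0.09303297759521292}
scene [-0.24047695 -0.71474618  0.81729474]
scene cabinet 0.76 [332 171] 2236 [ 0.648 -0.019  0.099]
scene cabinet 0.75 [216 193] 62 [0.401 0.192 0.021]
scene door_p 0.87 [283 278] 933 [ 0.28  -0.2    0.057]
scene door_p 0.76 [321 195] 711 [ 0.604 -0.033  0.047]
scene door_p 0.61 [299 173] 525 [0.623 0.09
[... 295 characters left out ...]
50] 437 [0.684 0.275 0.02 ]
side [ 0.30998708 -0.84435602  0.76738087]
side cabinet 0.87 [356 194] 3909 [ 0.653 -0.037  0.099]
side door_p 0.93 [201 284] 1224 [ 0.291 -0.204  0.058]
side door_p 0.81 [336 217] 470 [ 0.605 -0.065  0.046]
side door_p 0.7 [327 176] 177 [0.623 0.088 0.05 ]
side door_p 0.64 [285 259] 1024 [ 0.465 -0.18   0.062]
side feeler 0.81 [322 332] 1207 [ 0.505 -0.331  0.013]
side pad 0.98 [323 339] 3566 [ 0.501 -0.339  0.003]
side pad 0.22 [331 141] 343 [0.702 0.293 0.022]
side pad 0.16 [229 234] 811 [ 0.364 -0.038  0.019]
side offcut 0.72 [227 236] 797 [ 0.364 -0.039  0.019]
side offcut 0.46 [333 138] 316 [0.697 0.292 0.022]
side tape 0.87 [332 141] 325 [0.704 0.294 0.022]
```

```bash
cd pics; python3 -c "
import cv2,numpy as np
a=[cv2.imread(n+'0.png') for n in('scene','side','wrist')]
cv2.imwrite('w.png',a[2])"; ls
```

```text
scene0.png
side0.png
w.png
wrist0.png
```

View pics/scene0.png

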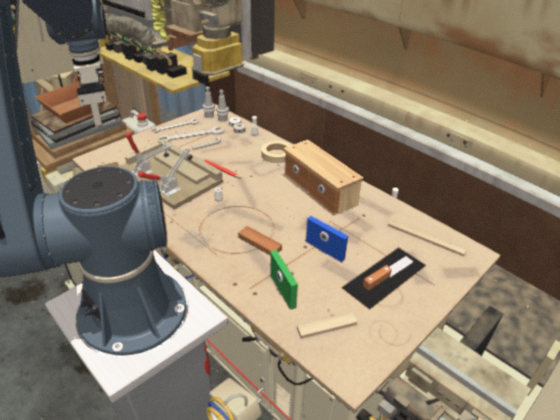

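View pics/side0.png

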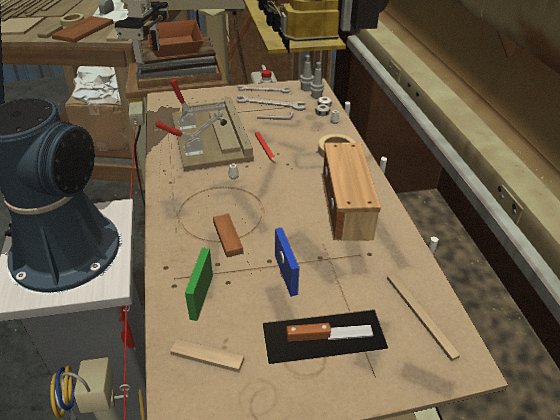

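The scene picture shows the feeler on its pad at (385,274), the cabinet at (322,172), the red pencil at (221,168), the collet at (218,194) and the offcut at (260,240). It also shows a blue plate at (326,238) and a green plate at (284,278), which are door look-alikes. The red clamp handles at (132,142) and (148,177) could be mistaken for the pencil. The wood strips at (327,325) and (427,238) aren't part of the job.

```bash
cat > m.py <<'E'
from h import *
s=observe()
def rect(P,nm):
    r=cv2.minAreaRect((P[:,:2]*1000).astype(np.float32)); print("  ",nm,np.round(r[0],1),np.round(r[1],1),round(r[2],1))
for c in ("scene","side"):
    f=grab_frame(c); V,U=np.mgrid[0:420,0:560]; uv=np.c_[U.ravel(),V.ravel()]
    X,ok=bydepth(f,uv); px=f["pixels"].reshape(-1,3).astype(int)
    print(c)
    def box(x0,x1,y0,y1,z0,z1): return ok&(X[:,0]>x0)&(X[:,0]<x1)&(X[:,1]>y0)&(X[:,1]<y1)&(X[:,2]>z0)&(X[:,2]<z1)
    w=box(.3,.7,-.15,.3,-.02,.01); print("  table z",np.median(X[w,2]))
    m=box(.35,.65,-.5,-.2,-.01,.012)&(px.max(1)<60); rect(onplane(f,uv[m],.003),"pad"); 
    m=box(.35,.65,-.42,-.25,.018,.04); rect(onplane(f,uv[m],.029),"grip top")
    m=box(.35,.65,-.42,-.25,-.01,.018)&(px.min(1)>150); q=m.reshape(420,560).astype(np.uint8)
    n,l,st,ce=cv2.connectedComponentsWithStats(q); k=np.argmax(st[1:,4])+1; rect(onplane(f,uv[l.ravel()==k],.009),"blade")
    m=box(.5,.8,-.2,.2,.09,.11); rect(onplane(f,uv[m],.1),"cab top")
    R_,G,B=px.T; m=box(.3,.8,.1,.45,-.01,.03)&(R_>120)&(G<90)&(B<90)
    n,l,st,ce=cv2.connectedComponentsWithStats(m.reshape(420,560).astype(np.uint8))
    for k in range(1,n):
        if st[k,4]>15: print("  ",ce[k]); rect(onplane(f,uv[l.ravel()==k],.006),"red")
    for nm in("feeler","feeler_tip","feeler_mid","pad","pencil","cabinet","left_mouth","right_mouth"):
        for d in tip_of(nm,c)[:2]:
            u=np.array(d["location"])*[560,420]; z=.003 if "feel" in nm else 0
            print("  ",nm,round(d["score"],2),u.round(),onplane(f,u,z).round(4)[0])
E
python3 m.py
```

```text
scene
  table z -0.00029762221638148184
   pad [ 504.9 -327. ] [ 81.6 211.4] 86.9
   grip top [ 470.8 -326. ] [26.7 87.8] 85.5
   blade [ 492.4 -339.4] [170.2 300.3] 89.9
   cab top [652.4  26.3] [266.1 104.7] 81.3
   [222.75757576 169.72727273]
   red [507.5 310.1] [ 8.3 96.9] 6.5
   feeler 0.68 [375. 285.] [ 0.4624 -0.329   0.003 ]
   feeler_tip 0.79 [410. 258.] [ 0.605  -0.3329  0.003 ]
   feeler_mid 0.86 [388. 275.] [ 0.5138 -0.3304  0.003 ]
   pad 0.77 [381. 275.] [ 0.5037 -0.3176  0.    ]
   pencil 0.43 [223. 168.] [0.5184 0.3217 0.    ]
   cabinet 0.77 [318. 191.] [0.6542 0.0288 0.    ]
   cabinet 0.29 [413. 257.] [ 0.6146 -0.3369  0.    ]
side
  table z 0.0006034120016690685
   pad [ 506.6 -328.1] [179.2 231.9] 59.0
   grip top [ 475.  -327.7] [28.2 78.9] 82.5
   blade [ 553.3 -332.5] [23.9 83.8] 83.3
   cab top [656.9  23. ] [263.1  94.8] 80.9
   [263.91525424 144.27966102]
   red [510.6 328.1] [ 13.5 136.3] 8.1
   feeler 0.62 [304. 335.] [ 0.4703 -0.3191  0.003 ]
   feeler_tip 0.94 [369. 332.] [ 0.5917 -0.3381  0.003 ]
   feeler_mid 0.63 [327. 339.] [ 0.5103 -0.3369  0.003 ]
   pad 0.77 [323. 330.] [ 0.5084 -0.3145  0.    ]
   pencil 0.46 [264. 148.] [0.5088 0.3186 0.    ]
   pencil 0.29 [227. 236.] [ 0.3643 -0.0219  0.    ]
   cabinet 0.59 [348. 208.] [0.6619 0.0191 0.    ]
```

Request:
send_rows --rows '[[[0.93, -2.78, 0, 0, 0, 0.58, 1], [0.93, -2.78, 0, 0, 0, 0.58, 1], [0.93, -2.78, 0, 0, 0, 0.58, 1], [0.93, -2.78, 0, 0, 0, 0.58, 1], [0.93, -2.78, 0, 0, 0, 0.58, 1], [0.93, -2.78, 0, 0, 0, 0.58, 1], [0.93, -2.78, 0, 0, 0, 0.58, 1], [0.93, -2.78, 0, 0, 0, 0.58, 1], [0.93, -2.78, 0, 0, 0, 0.58, 1], [0.93, -2.78, 0, 0, 0, 0.58, 1]]]'

```text
t: 3.08
eef_pos: [0.3117, 0.2253, 0.4049]
tcp_rot: [[-0.953, 0.302, 0.001], [0.302, 0.953, 0.0], [-0.0, 0.0, -1.0]]
wrist_force: [1.0, 0.6, -0.4]
width: 0.0929
gripper_force: 0.0
```

Request:
send_rows --rows '[[[0.93, -2.78, 0, 0, 0, 0.58, 1], [0.93, -2.78, 0, 0, 0, 0.58, 1], [0.93, -2.78, 0, 0, 0, 0.58, 1], [0.93, -2.78, 0, 0, 0, 0.58, 1], [0.93, -2.78, 0, 0, 0, 0.58, 1], [0.93, -2.78, 0, 0, 0, 0.58, 1], [0.93, -2.78, 0, 0, 0, 0.58, 1], [0.93, -2.78, 0, 0, 0, 0.58, 1], [0.93, -2.78, 0, 0, 0, 0.58, 1], [0.93, -2.78, 0, 0, 0, 0.58, 1]]]'

```text
t: 3.92
eef_pos: [0.4048, -0.0529, 0.4049]
tcp_rot: [[-0.979, 0.205, 0.0], [0.205, 0.979, -0.0], [-0.0, 0.0, -1.0]]
wrist_force: [0.3, 0.4, 0.3]
width: 0.0931
gripper_force: 0.0
```

Request:
send_rows --rows '[[[0.93, -2.78, 0, 0, 0, 0.58, 1], [0.93, -2.78, 0, 0, 0, 0.58, 1], [0.93, -2.78, 0, 0, 0, 0.58, 1], [0.93, -2.78, 0, 0, 0, 0.58, 1], [0.93, -2.78, 0, 0, 0, 0.58, 1], [0.93, -2.78, 0, 0, 0, 0.58, 1], [0.93, -2.78, 0, 0, 0, 0.58, 1], [0.93, -2.78, 0, 0, 0, 0.58, 1], [0, 0, 0, 0, 0, 0, 1], [0, 0, 0, 0, 0, 0, 1]]]'

```text
t: 4.75
eef_pos: [0.479, -0.2746, 0.4043]
tcp_rot: [[-0.992, 0.127, -0.0], [0.127, 0.992, 0.0], [0.001, 0.0, -1.0]]
wrist_force: [-0.4, -0.7, -0.1]
width: 0.0933
gripper_force: 0.0
```

```bash
cat > m2.py <<'E'
from h import *
s=observe();print(s["eef_pos"],s["tcp_rot"].round(4).tolist())
f=grab_frame("wrist");save(f,"w1.png")
np.savez("w1.npz",**{k:np.array(v) for k,v in f.items()},pos=s["eef_pos"],rot=s["tcp_rot"])
V,U=np.mgrid[0:420,0:560]; uv=np.c_[U.ravel(),V.ravel()]
X,ok=bydepth(f,uv,s); px=f["pixels"].reshape(-1,3).astype(int)
def rect(m,z,nm):
    if m.sum()<10: print(nm,m.sum());return
    q=cv2.morphologyEx(m.reshape(420,560).astype(np.uint8),cv2.MORPH_OPEN,np.ones((3,3)))
    n,l,st,ce=cv2.connectedComponentsWithStats(q); k=np.argmax(st[1:,4])+1; P=onplane(f,uv[l.ravel()==k],z,s)
    r=cv2.minAreaRect((P[:,:2]*1000).astype(np.float32)); print(nm,np.round(r[0],1),np.round(r[1],1),round(r[2],2),st[k])
near=ok&(abs(X[:,0]-.5)<.16)&(abs(X[:,1]+.33)<.1)
print("z pad",np.median(X[near&(px.max(1)<60),2]))
rect(near&(X[:,2]<.015)&((px.max(1)<60)),.003,"pad dark")
rect(near&(X[:,2]>.018)&(X[:,2]<.05),.029,"grip"); rect(near&(X[:,2]>.006)&(X[:,2]<.018)&(px.min(1)>120),.009,"blade")
for nm in("feeler","feeler_tip","feeler_mid","pad"):
    for d in tip_of(nm,"wrist")[:2]:
        u=np.array(d["location"])*[560,420]; print("  ",nm,round(d["score"],2),u.round(),onplane(f,u,.003,s).round(4)[0])
for c in("scene","side"):
    g=grab_frame(c);X,ok=bydepth(g,uv);px=g["pixels"].reshape(-1,3).astype(int);R,G,B=px.T
    m=ok&(B>R+60)&(B>G+40)&(abs(X[:,0]-.46)<.1)&(abs(X[:,1]+.17)<.12)
    print(c,"blue",m.sum(),np.percentile(X[m],[2,50,98],axis=0).round(3).tolist() if m.any() else 0)
    m=ok&(abs(X[:,0]-.655)<.12)&(abs(X[:,1]-.02)<.2)&(abs(X[:,2]-.1)<.01)
    r=cv2.minAreaRect((X[m][:,:2]*1000).astype(np.float32)); print("cab",r, np.median(X[m,2]))
E
python3 m2.py
```

```text
[ 0.47901445 -0.27463326  0.40427829] [[-0.992, 0.1266, -0.0005], [0.1266, 0.992, 0.0004], [0.0005, 0.0003, -1.0]]
z pad 0.32522497083514657
pad dark [ 508.4 -326.3] [ 87.  217.7] 86.75 [ 191  105   90  181 9989]
grip [ 476.4 -323. ] [20.5 79.6] 83.57 [ 224  143   22   73 1350]
blade [ 558.2 -332.8] [24.  74.8] 83.59 [ 229  214   22   59 1135]
   feeler 0.81 [236. 179.] [ 0.4799 -0.3255  0.003 ]
   feeler_tip 0.83 [241. 271.] [ 0.5965 -0.3375  0.003 ]
   feeler_mid 0.94 [236. 207.] [ 0.5142 -0.3302  0.003 ]
   pad 0.67 [237. 200.] [ 0.5058 -0.3276  0.003 ]
scene blue 1003 [[0.456, -0.221, 0.007], [0.462, -0.171, 0.05], [0.475, -0.109, 0.081]]
cab ((657.5610961914062, 30.43578338623047), (257.4242248535156, 97.94868469238281), 80.56624603271484) 0.09961305499773342
side blue 404 [[0.459, -0.222, 0.006], [0.469, -0.179, 0.08], [0.478, -0.108, 0.083]]
cab ((659.2728881835938, 30.137954711914062), (258.44061279296875, 93.13037872314453), 81.1052017211914) 0.09994482515581378
```

View pics/w1.png

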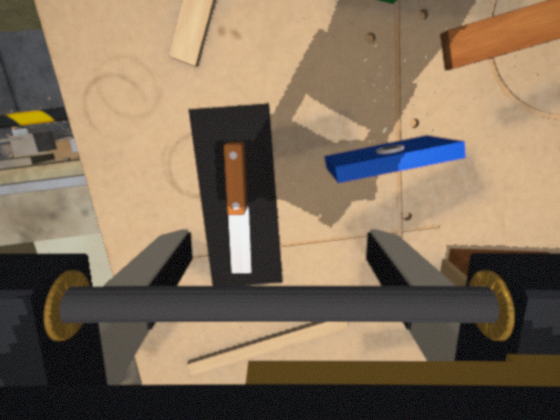

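The wrist picture shows the feeler's grip at (236,180) and its blade at (240,243), on the black pad. The blue plate is clear of them at (395,155), and nothing else in view looks like a feeler. The measured grip is 80 x 20 mm and the blade 24 mm wide, which match the description.

Request:
send_rows --rows '[[[0.25, -1.0, -1.0, 0, 0, 0.18, 1], [0.25, -1.0, -1.5, 0, 0, 0.18, 1], [0.25, -1.0, -2.0, 0, 0, 0.18, 1], [0.25, -1.0, -2.5, 0, 0, 0.18, 1], [0.23, -1.0, -2.5, 0, 0, 0.18, 1], [0, 0, -2.5, 0, 0, 0, 1], [0, 0, -2.5, 0, 0, 0, 1], [0, 0, -2, 0, 0, 0, 1], [0, 0, -1.5, 0, 0, 0, 1], [0, 0, 0, 0, 0, 0, 1]]]'

```text
t: 5.93
eef_pos: [0.4905, -0.3235, 0.221]
tcp_rot: [[-0.994, 0.109, -0.004], [0.109, 0.994, 0.003], [0.004, 0.003, -1.0]]
wrist_force: [-0.2, 0.3, 0.2]
width: 0.0932
gripper_force: 0.0
```

Run:
```python
from h import *
import bench; print({k:v for k,v in vars(bench).items() if isinstance(v,(int,float))})
s=observe();print(s["eef_pos"],s["wrist_force"])
f=grab_frame("wrist");save(f,"w2.png")
for g in [(.4913,-.3247,.029),(.4764,-.323,.029),(.5957,-.3364,.009)]: print(proj(f,g,s))
# pad fit from first wrist picture
d=np.load("w1.npz");st=dict(eef_pos=d["pos"],tcp_rot=d["rot"]);f=dict(d)
px=d["pixels"].astype(int);m=(px.max(2)<60)
q=np.zeros((420,560),np.uint8);q[95:282,180:290]=m[95:282,180:290]
def edge(rows,side):
    P=[]
    for r in rows:
        c=np.where(q[r])[0]
        P.append([c.min()-.5 if side=="l" else c.max()+.5,r])
    W=onplane(f,P,.003,st)[:,:2]; l=cv2.fitLine(W.astype(np.float32),cv2.DIST_HUBER,0,.001,.001).ravel()
    print(side,np.degrees(np.arctan2(l[1],l[0])),"y at .51:",l[3]+(.51-l[2])*l[1]/l[0])
edge(range(125,275),"l");edge(range(115,270),"r")
P=[[c,np.where(q[:,c])[0].min()-.5] for c in range(200,262)]
W=onplane(f,P,.003,st)[:,:2]; l=cv2.fitLine(W.astype(np.float32),cv2.DIST_HUBER,0,.001,.001).ravel();print("top",l,np.degrees(np.arctan2(l[1],l[0])))
```

```text
{'finger_overhang': 0.1861}
[ 0.49045742 -0.323504    0.22102925] [-0.19095196  0.34993444  0.15535417]
[[276.78480724 243.93691748]]
[[276.84575627 217.99705197]]
[[276.82494367 376.44641587]]
l -17.159119 y at .51: -0.3829393
r -3.582584 y at .51: -0.2834056
top [ 0.05418431  0.9985309   0.39983672 -0.31835353] 86.89394
```

View pics/w2.png

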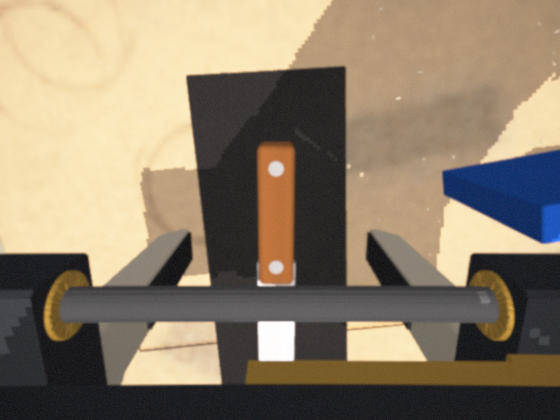

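The feeler's grip is centred between the fingers at (276,210). The pad edges are at about columns 190–222 on the left and 346 on the right.

Request:
send_rows --rows '[[[0.1, -0.1, -1.0, 0, 0, 0, 1], [0, 0, -1.0, 0, 0, 0, 1], [0, 0, -0.6, 0, 0, 0, 1], [0, 0, 0, 0, 0, 0, 1], [0, 0, 0, 0, 0, 0, 1], [0, 0, 0, 0, 0, 0, 1], [0, 0, 0, 0, 0, 0, 1], [0, 0, 0, 0, 0, 0, 1], [0, 0, 0, 0, 0, 0, 1], [0, 0, 0, 0, 0, 0, 1]]]'

```text
t: 6.82
eef_pos: [0.4923, -0.3247, 0.1989]
tcp_rot: [[-0.994, 0.109, 0.0], [0.109, 0.994, -0.0], [-0.0, -0.0, -1.0]]
wrist_force: [-0.1, 0.5, 0.1]
width: 0.0929
gripper_force: 0.0
```

Request:
send_rows --rows '[[[0, 0, -0.4, 0, 0, 0, 1], [0, 0, -0.3, 0, 0, 0, 1], [0, 0, 0, 0, 0, 0, 1], [0, 0, 0, 0, 0, 0, -0.2], [0, 0, 0, 0, 0, 0, -0.7], [0, 0, 0, 0, 0, 0, -1], [0, 0, 0, 0, 0, 0, -1], [0, 0, 0, 0, 0, 0, -1], [0, 0, 0, 0, 0, 0, -1], [0, 0, 0, 0, 0, 0, -1]]]'

```text
t: 7.65
eef_pos: [0.4923, -0.3247, 0.1918]
tcp_rot: [[-0.994, 0.109, 0.0], [0.109, 0.994, -0.0], [-0.0, -0.0, -1.0]]
wrist_force: [0.3, 0.1, -0.5]
width: 0.0513
gripper_force: 0.0
```

Request:
send_rows --rows '[[[0, 0, 0, 0, 0, 0, -1], [0, 0, 0, 0, 0, 0, -1], [0, 0, 1, 0, 0, 0, -1], [0, 0, 2, 0, 0, 0, -1], [0, 0, 3, 0, 0, 0, -1], [0, 0, 3, 0, 0, 0, -1], [0, 0, 3, 0, 0, 0, -1], [0, 0, 2, 0, 0, 0, -1], [0, 0, 1, 0, 0, 0, -1], [0, 0, 0, 0, 0, 0, -1]]]'

```text
t: 8.48
eef_pos: [0.4925, -0.3248, 0.3443]
tcp_rot: [[-0.994, 0.109, 0.003], [0.109, 0.994, -0.002], [-0.003, -0.002, -1.0]]
wrist_force: [0.3, 0.0, -0.7]
width: 0.0006
gripper_force: 0.0
```

```bash
cat > feel.py <<'E'
from h import *
import sys
s=observe();print(s["eef_pos"].round(4),s["tcp_rot"].round(4).tolist(),s["wrist_force"].round(2),s["width"],s["gripper_force"])
V,U=np.mgrid[0:420,0:560]; uv=np.c_[U.ravel(),V.ravel()]
Rt=s["tcp_rot"];gp=s["eef_pos"]+Rt@[0,0,.167]
for c in("scene","side"):
    f=grab_frame(c);np.savez(c+"_l.npz",**f)
    X,ok=bydepth(f,uv);px=f["pixels"].reshape(-1,3).astype(int)
    L=(X-gp)@np.c_[-Rt[:,0],Rt[:,1],-Rt[:,2]]   # local: x blade, y left, z up, origin grasp pt
    b=ok&(L[:,0]>.03)&(L[:,0]<.12)&(abs(L[:,1])<.03)&(L[:,2]>-.05)&(L[:,2]<.01)
    if b.sum()>20:
        A=L[b];z=A[:,2];k=abs(z-np.median(z))<.006;A=A[k]
        co=np.linalg.lstsq(np.c_[A[:,:2],np.ones(len(A))],A[:,2],rcond=None)[0]
        print(c,b.sum(),"blade top z",np.median(z).round(4),"slopes deg",np.degrees(co[:2]).round(2),"x",np.percentile(A[:,0],[1,99]).round(4),"y",np.percentile(A[:,1],[1,99]).round(4))
    for d in tip_of("feeler_tip",c)[:1]:
        u=np.array(d["location"])*[560,420];P=onplane(f,u,gp[2]-.019,None);print("tip",d["score"],u.round(),((P-gp)@np.c_[-Rt[:,0],Rt[:,1],-Rt[:,2]]).round(4))
E
python3 feel.py
python3 - <<'E'
from h import *
from scipy.optimize import least_squares
# pad and cabinet models by silhouettes
for c in("scene","side"):
    f=dict(np.load(c+"_l.npz"));V,U=np.mgrid[0:420,0:560]; uv=np.c_[U.ravel(),V.ravel()];X,ok=bydepth(f,uv);px=f["pixels"].reshape(-1,3).astype(int)
    P=onplane(f,uv,.003)
    m=ok&(abs(P[:,0]-.51)<.14)&(abs(P[:,1]+.327)<.08)&(px.max(1)<70)&(abs(X[:,2])<.015)
    q=cv2.morphologyEx(m.reshape(420,560).astype(np.uint8),cv2.MORPH_OPEN,np.ones((3,3)))
    n,l,st,ce=cv2.connectedComponentsWithStats(q);k=np.argmax(st[1:,4])+1
    r=cv2.minAreaRect((P[l.ravel()==k][:,:2]*1000).astype(np.float32));print(c,"pad",r)
E
```

```text
[ 0.4925 -0.3248  0.3443] [[-0.994, 0.1094, 0.0032], [0.1094, 0.994, -0.0025], [-0.0034, -0.0021, -1.0]] [ 0.34  0.01 -0.73] 0.0005978246016027183 0.0
tip 0.97 [409. 260.] [[-0.0467 -0.088  -0.019 ]]
tip 0.87 [373. 330.] [[ 0.0603 -0.1083 -0.0194]]
scene pad ((505.05181884765625, -326.83416748046875), (84.91815948486328, 211.4044952392578), 86.57212829589844)
side pad ((506.2049255371094, -327.54827880859375), (90.35884857177734, 219.30377197265625), 86.66307830810547)
```

The fingers were still closing when I lifted, so I missed the grip. I'll open, wait and measure again.

Request:
send_rows --rows '[[[0, 0, 2, 0, 0, 0, 1], [0, 0, 2, 0, 0, 0, 1], [0, 0, 1, 0, 0, 0, 1], [0, 0, 0, 0, 0, 0, 1], [0, 0, 0, 0, 0, 0, 1], [0, 0, 0, 0, 0, 0, 1], [0, 0, 0, 0, 0, 0, 1], [0, 0, 0, 0, 0, 0, 1], [0, 0, 0, 0, 0, 0, 1], [0, 0, 0, 0, 0, 0, 1]]]'

```text
t: 9.52
eef_pos: [0.4923, -0.3247, 0.3914]
tcp_rot: [[-0.994, 0.109, -0.0], [0.109, 0.994, 0.0], [0.0, 0.0, -1.0]]
wrist_force: [-0.4, -0.0, -0.6]
width: 0.0626
gripper_force: 0.0
```

```bash
sed -i 's/w1\./w3./g' m2.py; python3 m2.py
```

```text
[ 0.49228512 -0.32471502  0.3913574 ] [[-0.994, 0.1094, -0.0005], [0.1094, 0.994, 0.0003], [0.0005, 0.0003, -1.0]]
z pad 0.31243791097069695
pad dark [ 506.7 -326.7] [ 87.1 215.3] 86.79 [  233    85    86   191 11005]
grip [ 476.9 -323.8] [19.3 78. ] 83.26 [ 269  126   20   76 1435]
blade [ 558.6 -333.3] [23.6 73.4] 83.68 [ 268  202   21   61 1267]
   feeler 0.7 [275. 162.] [ 0.4776 -0.3275  0.003 ]
   feeler_tip 0.83 [278. 264.] [ 0.601  -0.3379  0.003 ]
   feeler_mid 0.74 [278. 194.] [ 0.5144 -0.3278  0.003 ]
   pad 0.76 [282. 186.] [ 0.5061 -0.3231  0.003 ]
scene blue 1001 [[0.455, -0.221, 0.006], [0.462, -0.172, 0.05], [0.476, -0.109, 0.081]]
cab ((658.638671875, 31.107139587402344), (259.2796936035156, 101.09941101074219), 81.45237731933594) 0.09954728462168191
side blue 478 [[0.459, -0.222, 0.007], [0.47, -0.188, 0.08], [0.479, -0.109, 0.083]]
cab ((668.1581420898438, -6.402168273925781), (190.10659790039062, 63.512062072753906), 81.37567901611328) 0.09989447417797813
```

Request:
send_rows --rows '[[[0, 0, -1.5, 0, 0, 0, 0.5], [0, 0, -2.5, 0, 0, 0, 0.5], [0, 0, -2.5, 0, 0, 0, 0.5], [0, 0, -2.5, 0, 0, 0, 0.2], [0, 0, -2.5, 0, 0, 0, 0.2], [0, 0, -2.5, 0, 0, 0, 0], [0, 0, -2.5, 0, 0, 0, 0], [0, 0, -2, 0, 0, 0, 0], [0, 0, -1, 0, 0, 0, 0], [0, 0, -0.45, 0, 0, 0, 0]]]'

```text
t: 10.7
eef_pos: [0.4921, -0.3246, 0.1909]
tcp_rot: [[-0.994, 0.109, -0.002], [0.109, 0.994, 0.001], [0.002, 0.001, -1.0]]
wrist_force: [-0.3, -0.4, -0.8]
width: 0.0467
gripper_force: 0.0
```

Request:
send_rows --rows '[[[0, 0, 0, 0, 0, 0, -0.2], [0, 0, 0, 0, 0, 0, -1], [0, 0, 0, 0, 0, 0, -1], [0, 0, 0, 0, 0, 0, -1], [0, 0, 0, 0, 0, 0, -1], [0, 0, 0, 0, 0, 0, -1], [0, 0, 0, 0, 0, 0, -1], [0, 0, 0, 0, 0, 0, -1], [0, 0, 0, 0, 0, 0, -1], [0, 0, 0, 0, 0, 0, -1]]]'

```text
t: 11.53
eef_pos: [0.4925, -0.3249, 0.1932]
tcp_rot: [[-0.994, 0.11, 0.001], [0.11, 0.994, -0.001], [-0.001, -0.001, -1.0]]
wrist_force: [-1.9, 1.0, 6.7]
width: 0.0199
gripper_force: 30.0
```

Request:
send_rows --rows '[[[0, 0, 0.5, 0, 0, 0, -1], [0, 0, 1, 0, 0, 0, -1], [0, 0, 2, 0, 0, 0, -1], [0, 0, 3, 0, 0, 0, -1], [0, 0, 3, 0, 0, 0, -1], [0, 0, 3, 0, 0, 0, -1], [0, 0, 2, 0, 0, 0, -1], [0, 0, 1, 0, 0, 0, -1], [0, 0, 0, 0, 0, 0, -1], [0, 0, 0, 0, 0, 0, -1]]]'

```text
t: 12.37
eef_pos: [0.4921, -0.3245, 0.3468]
tcp_rot: [[-0.994, 0.109, -0.0], [0.109, 0.994, 0.0], [0.0, 0.0, -1.0]]
wrist_force: [0.2, 0.3, -2.4]
width: 0.0198
gripper_force: 30.0
```

```bash
python3 feel.py
```

```text
[ 0.4921 -0.3245  0.3468] [[-0.994, 0.1094, -0.0003], [0.1094, 0.994, 0.0002], [0.0003, 0.0002, -1.0]] [ 0.24  0.27 -2.42] 0.019763210468853987 29.998858273029327
scene 109 blade top z -0.0189 slopes deg [-0.46  4.45] x [0.0348 0.1   ] y [-0.0128  0.0113]
tip 0.97 [420. 211.] [[ 0.1016  0.0015 -0.019 ]]
side 314 blade top z -0.0191 slopes deg [0.92 5.16] x [0.0372 0.1024] y [-0.0139  0.0109]
tip 0.66 [384. 276.] [[ 0.1039 -0.0038 -0.019 ]]
```

Request:
send_rows --rows '[[[0, 1.5, 0, 0, 0, -0.15, -1], [0, 2.5, 0, 0, 0, -0.15, -1], [0, 3, 0, 0, 0, -0.15, -1], [0, 3, 0, 0, 0, -0.15, -1], [0, 3, 0, 0, 0, -0.15, -1], [0, 3, 0, 0, 0, -0.15, -1], [0, 3, 0, 0, 0, -0.15, -1], [0, 3, 0, 0, 0, -0.15, -1], [0, 3, 0, 0, 0, -0.15, -1], [0, 3, 0, 0, 0, -0.15, -1]]]'

```text
t: 13.4
eef_pos: [0.4916, -0.0427, 0.3468]
tcp_rot: [[-0.991, 0.136, -0.001], [0.136, 0.991, 0.0], [0.001, 0.0, -1.0]]
wrist_force: [0.4, 0.1, -1.4]
width: 0.0194
gripper_force: 30.0
```

Request:
send_rows --rows '[[[0, 3, 0, 0, 0, -0.1, -1], [0, 3, 0, 0, 0, -0.1, -1], [0, 3, 0, 0, 0, -0.1, -1], [0, 3, 0, 0, 0, -0.1, -1], [0, 2.5, 0, 0, 0, -0.1, -1], [0, 1.5, 0, 0, 0, -0.1, -1], [0, 0.2, 0, 0, 0, -0.1, -1], [0, 0, 0, 0, 0, -0.1, -1], [0, 0, 0, 0, 0, -0.1, -1], [0, 0, 0, 0, 0, -0.1, -1]]]'

```text
t: 14.23
eef_pos: [0.4922, 0.1166, 0.3471]
tcp_rot: [[-0.988, 0.154, -0.0], [0.154, 0.988, -0.0], [0.0, -0.0, -1.0]]
wrist_force: [-0.3, -0.4, -1.1]
width: 0.0195
gripper_force: 30.0
```

```bash
cat > cab.py <<'E'
from h import *
s=observe();print(s["eef_pos"].round(4),s["tcp_rot"].round(4).tolist(),s["wrist_force"].round(2))
V,U=np.mgrid[0:420,0:560]; uv=np.c_[U.ravel(),V.ravel()]
c0=np.array([.657,.029]);a=np.radians(-8.8);M=np.array([[np.cos(a),-np.sin(a)],[np.sin(a),np.cos(a)]])
for c in("scene","side","wrist"):
    f=grab_frame(c);save(f,c+"_c.png");np.savez(c+"_c.npz",**f,pos=s["eef_pos"],rot=s["tcp_rot"])
    X,ok=bydepth(f,uv,s);L=np.c_[(X[:,:2]-c0)@M,X[:,2]]
    def fit(m,ax,nm):
        A=L[m]
        if len(A)<25: print(c,nm,len(A));return
        for _ in range(3):
            p=np.polyfit(A[:,1-ax],A[:,ax],1);r=A[:,ax]-np.polyval(p,A[:,1-ax]);A=A[abs(r)<2*r.std()+1e-4]
        print(c,nm,len(A),"at0 %.4f slope %.2f deg sd %.4f"%(p[1],np.degrees(np.arctan(p[0])),r.std()))
    fr=ok&(abs(L[:,0]+.045)<.02)&(abs(L[:,1])<.11)&(L[:,2]>.015)&(L[:,2]<.08)
    fit(fr,0,"front");fit(fr&(L[:,1]>.01),0,"frontL");fit(fr&(L[:,1]<-.01),0,"frontR")
    fit(ok&(abs(L[:,1]+.127)<.02)&(abs(L[:,0])<.04)&(L[:,2]>.015)&(L[:,2]<.09),1,"right")
    t=ok&(abs(L[:,0])<.07)&(abs(L[:,1])<.15)&(abs(L[:,2]-.1)<.008)
    if t.sum()>100:
        T=L[t]; k=abs(T[:,0])<.03; j=abs(T[:,1])<.1
        print(c,"top y",np.percentile(T[k,1],[0.3,99.7]).round(4),"x",np.percentile(T[j,0],[0.5,99.5]).round(4))
E
python3 cab.py
```

```text
[0.4922 0.1166 0.3471] [[-0.9881, 0.1536, -0.0004], [0.1536, 0.9881, -0.0001], [0.0003, -0.0002, -1.0]] [-0.26 -0.44 -1.14]
scene front 801 at0 -0.0434 slope 0.20 deg sd 0.0014
scene frontL 335 at0 -0.0432 slope -0.00 deg sd 0.0014
scene frontR 400 at0 -0.0436 slope 0.04 deg sd 0.0014
scene right 426 at0 -0.1212 slope -3.02 deg sd 0.0018
scene top y [-0.1259  0.128 ] x [-0.0477  0.0483]
side front 303 at0 -0.0419 slope 0.35 deg sd 0.0003
side frontL 117 at0 -0.0419 slope 0.36 deg sd 0.0003
side frontR 153 at0 -0.0419 slope 0.33 deg sd 0.0004
side right 846 at0 -0.1214 slope -2.61 deg sd 0.0018
side top y [-0.1262  0.1271] x [-0.0444  0.0475]
wrist front 625 at0 -0.0418 slope 0.30 deg sd 0.0004
wrist frontL 601 at0 -0.0418 slope 0.32 deg sd 0.0004
wrist frontR 25 at0 -0.0425 slope -0.07 deg sd 0.0004
wrist right 0
```

View pics/scene_c.png

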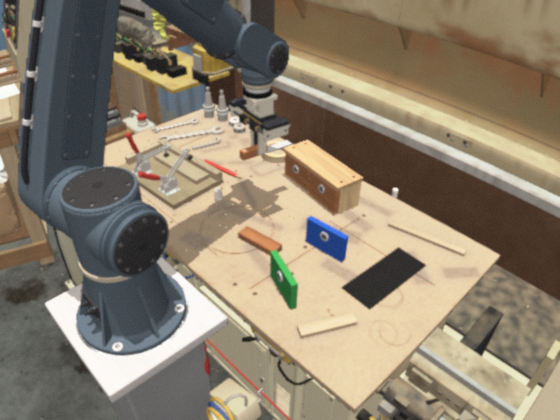

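The scene picture shows the feeler in the gripper at (255,150), pointing at the cabinet's left door. The pad is empty at (385,277), and the pencil is at (221,168).

Request:
send_rows --rows '[[[0.26, 0.04, -1, 0, 0, -0.13, -1], [0.26, 0.03, -2, 0, 0, -0.12, -1], [0, 0, -2.5, 0, 0, 0, -1], [0, 0, -2.5, 0, 0, 0, -1], [0, 0, -2.5, 0, 0, 0, -1], [0, 0, -2, 0, 0, 0, -1], [0, 0, -1.4, 0, 0, 0, -1], [0, 0, -0.8, 0, 0, 0, -1], [0, 0, 0, 0, 0, 0, -1], [0, 0, 0, 0, 0, 0, -1]]]'

```text
t: 15.22
eef_pos: [0.4977, 0.1179, 0.2002]
tcp_rot: [[-0.988, 0.157, -0.0], [0.157, 0.988, -0.0], [0.0, -0.0, -1.0]]
wrist_force: [0.0, -0.2, -1.2]
width: 0.0196
gripper_force: 30.0
```

```bash
python3 feel.py
python3 - <<'E'
from h import *
f=grab_frame("side");save(f,"s4.png",(290,120,430,220),5)
E
```

```text
[0.4977 0.1179 0.2002] [[-0.9876, 0.1573, -0.0002], [0.1573, 0.9876, -0.0], [0.0002, -0.0001, -1.0]] [ 0.04 -0.18 -1.16] 0.019582497500394914 29.998960196971893
scene 331 blade top z -0.0317 slopes deg [0.27 0.77] x [0.0319 0.1196] y [-0.0297  0.0184]
tip 0.62 [288. 187.] [[ 0.091  -0.0135 -0.019 ]]
side 551 blade top z -0.0313 slopes deg [ 0.08 -0.57] x [0.0306 0.1195] y [-0.0294  0.0256]
tip 0.7 [317. 189.] [[ 0.1065 -0.0135 -0.019 ]]
```

View pics/s4.png

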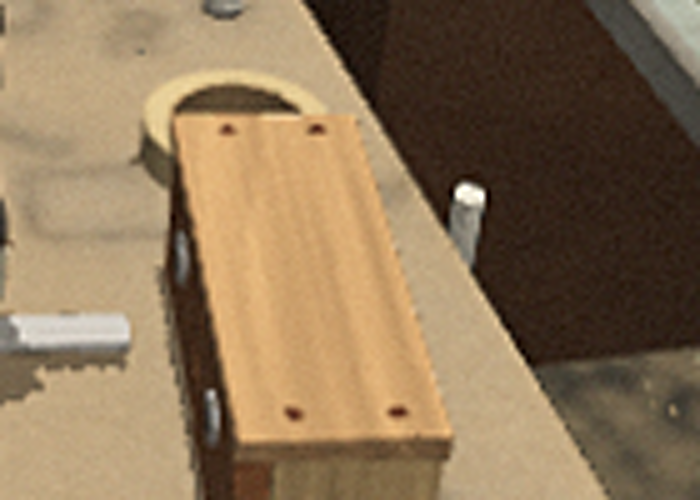

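The side picture shows the blade tip at about (316,186), just in front of the cabinet and level. I'll lower until it lightly touches the worktop, to get its height.

Request:
send_rows --rows '[[[0, 0, -0.3, 0, 0, 0, -1], [0, 0, -0.3, 0, 0, 0, -1], [0, 0, -0.1, 0, 0, 0, -1], [0, 0, 0, 0, 0, 0, -1], [0, 0, 0, 0, 0, 0, -1], [0, 0, -0.05, 0, 0, 0, -1], [0, 0, 0, 0, 0, 0, -1], [0, 0, -0.05, 0, 0, 0, -1], [0, 0, 0, 0, 0, 0, -1], [0, 0, 0, 0, 0, 0, -1]]]'

```text
t: 16.3
eef_pos: [0.4975, 0.118, 0.1922]
tcp_rot: [[-0.988, 0.157, -0.0], [0.157, 0.988, -0.0], [0.0, -0.0, -1.0]]
wrist_force: [0.3, 0.1, -0.8]
width: 0.0199
gripper_force: 30.0
```

Request:
send_rows --rows '[[[0, 0, -0.05, 0, 0, 0, -1], [0, 0, 0, 0, 0, 0, -1], [0, 0, -0.05, 0, 0, 0, -1], [0, 0, 0, 0, 0, 0, -1], [0, 0, -0.05, 0, 0, 0, -1], [0, 0, 0, 0, 0, 0, -1], [0, 0, 0, 0, 0, 0, -1], [0, 0, 0, 0, 0, 0, -1], [0, 0, 0, 0, 0, 0, -1], [0, 0, 0, 0, 0, 0, -1]]]'

```text
t: 17.13
eef_pos: [0.4975, 0.118, 0.1907]
tcp_rot: [[-0.988, 0.157, -0.0], [0.157, 0.988, -0.0], [0.0, -0.0, -1.0]]
wrist_force: [-0.4, 1.3, -0.4]
width: 0.0194
gripper_force: 30.0
```

Request:
send_rows --rows '[[[0, 0, -0.05, 0, 0, 0, -1], [0, 0, 0, 0, 0, 0, -1], [0, 0, -0.05, 0, 0, 0, -1], [0, 0, 0, 0, 0, 0, -1], [0, 0, 0, 0, 0, 0, -1], [0, 0, 0, 0, 0, 0, -1], [0, 0, 0, 0, 0, 0, -1], [0, 0, 0, 0, 0, 0, -1], [0, 0, 0, 0, 0, 0, -1], [0, 0, 0, 0, 0, 0, -1]]]'

```text
t: 17.97
eef_pos: [0.4975, 0.118, 0.1901]
tcp_rot: [[-0.988, 0.157, 0.0], [0.157, 0.988, -0.0], [-0.0, 0.0, -1.0]]
wrist_force: [-2.4, -0.4, 5.6]
width: 0.0199
gripper_force: 30.0
```

Request:
send_rows --rows '[[[0, 0, 0.2, 0, 0, 0, -1], [0.49, -0.08, 0, 0, 0, 0, -1], [0.49, -0.08, 0, 0, 0, 0, -1], [0.49, -0.08, 0, 0, 0, 0, -1], [0.4, -0.06, 0, 0, 0, 0, -1], [0.2, -0.03, 0, 0, 0, 0, -1], [0, 0, 0, 0, 0, 0, -1], [0, 0, 0, 0, 0, 0, -1], [0, 0, 0, 0, 0, 0, -1], [0, 0, 0, 0, 0, 0, -1]]]'

```text
t: 18.8
eef_pos: [0.518, 0.1147, 0.1917]
tcp_rot: [[-0.988, 0.157, -0.0], [0.157, 0.988, -0.0], [0.0, -0.0, -1.0]]
wrist_force: [-0.3, 0.2, -1.6]
width: 0.0198
gripper_force: 30.0
```

Request:
send_rows --rows '[[[0.1, -0.016, 0, 0, 0, 0, -1], [0, 0, 0, 0, 0, 0, -1], [0.1, -0.016, 0, 0, 0, 0, -1], [0, 0, 0, 0, 0, 0, -1], [0.05, -0.008, 0, 0, 0, 0, -1], [0, 0, 0, 0, 0, 0, -1], [0.05, -0.008, 0, 0, 0, 0, -1], [0, 0, 0, 0, 0, 0, -1], [0, 0, 0, 0, 0, 0, -1], [0, 0, 0, 0, 0, 0, -1]]]'

```text
t: 19.63
eef_pos: [0.5212, 0.1142, 0.1917]
tcp_rot: [[-0.988, 0.157, -0.0], [0.157, 0.988, -0.0], [0.0, -0.0, -1.0]]
wrist_force: [-0.6, 0.3, -2.1]
width: 0.0201
gripper_force: 30.0
```

Request:
send_rows --rows '[[[0.05, -0.008, 0, 0, 0, 0, -1], [0, 0, 0, 0, 0, 0, -1], [0.05, -0.008, 0, 0, 0, 0, -1], [0, 0, 0, 0, 0, 0, -1], [0.05, -0.008, 0, 0, 0, 0, -1], [0, 0, 0, 0, 0, 0, -1], [0.05, -0.008, 0, 0, 0, 0, -1], [0, 0, 0, 0, 0, 0, -1], [0, 0, 0, 0, 0, 0, -1], [0, 0, 0, 0, 0, 0, -1]]]'

```text
t: 20.47
eef_pos: [0.5232, 0.1139, 0.1917]
tcp_rot: [[-0.988, 0.157, -0.0], [0.157, 0.988, 0.0], [0.0, -0.0, -1.0]]
wrist_force: [0.3, 0.4, -1.3]
width: 0.0199
gripper_force: 30.0
```

Run:
```python
from h import *
s=observe();f=grab_frame("wrist");g=grab_frame("side");save(f,"wt.png")
a=cv2.imread("pics/wt.png");b=cv2.resize(g["pixels"][150:220,290:360,::-1],(420,420),interpolation=2)
cv2.imwrite("pics/t5.png",cv2.resize(np.hstack([a,b]),(800,343)))
```

```text
(no output)
```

View pics/t5.png

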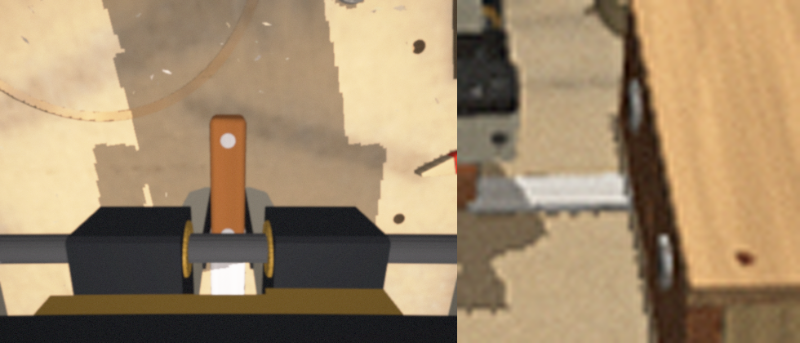

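In the side crop the blade tip has just reached the lower edge of the left door, at about (328,182) in the full picture. There's no force yet.

Request:
send_rows --rows '[[[0.05, -0.008, 0, 0, 0, 0, -1], [0, 0, 0, 0, 0, 0, -1], [0.05, -0.008, 0, 0, 0, 0, -1], [0, 0, 0, 0, 0, 0, -1], [0.05, -0.008, 0, 0, 0, 0, -1], [0, 0, 0, 0, 0, 0, -1], [0.05, -0.008, 0, 0, 0, 0, -1], [0, 0, 0, 0, 0, 0, -1], [0, 0, 0, 0, 0, 0, -1], [0, 0, 0, 0, 0, 0, -1]]]'

```text
t: 21.4
eef_pos: [0.5252, 0.1136, 0.1917]
tcp_rot: [[-0.988, 0.157, -0.0], [0.157, 0.988, -0.0], [0.0, -0.0, -1.0]]
wrist_force: [0.7, 0.8, -1.8]
width: 0.0197
gripper_force: 30.0
```

Request:
send_rows --rows '[[[0.05, -0.008, 0, 0, 0, 0, -1], [0.05, -0.008, 0, 0, 0, 0, -1], [0.05, -0.008, 0, 0, 0, 0, -1], [0.05, -0.008, 0, 0, 0, 0, -1], [0.05, -0.008, 0, 0, 0, 0, -1], [0.05, -0.008, 0, 0, 0, 0, -1], [0, 0, 0, 0, 0, 0, -1], [0, 0, 0, 0, 0, 0, -1], [0, 0, 0, 0, 0, 0, -1], [0, 0, 0, 0, 0, 0, -1]]]'

```text
t: 22.23
eef_pos: [0.5282, 0.1131, 0.1917]
tcp_rot: [[-0.988, 0.157, 0.0], [0.157, 0.988, -0.0], [-0.0, -0.0, -1.0]]
wrist_force: [0.5, -0.1, -1.9]
width: 0.0195
gripper_force: 30.0
```

No resistance, so the left gap lets the blade through. I'll slide it in past the door's 16 mm.

Request:
send_rows --rows '[[[0.2, -0.03, 0, 0, 0, 0, -1], [0.3, -0.05, 0, 0, 0, 0, -1], [0.4, -0.06, 0, 0, 0, 0, -1], [0.4, -0.06, 0, 0, 0, 0, -1], [0.4, -0.06, 0, 0, 0, 0, -1], [0.4, -0.07, 0, 0, 0, 0, -1], [0.3, -0.05, 0, 0, 0, 0, -1], [0, 0, 0, 0, 0, 0, -1], [0, 0, 0, 0, 0, 0, -1], [0, 0, 0, 0, 0, 0, -1]]]'

```text
t: 23.07
eef_pos: [0.5521, 0.1093, 0.1916]
tcp_rot: [[-0.988, 0.157, -0.0], [0.157, 0.988, -0.0], [0.0, -0.0, -1.0]]
wrist_force: [0.7, -0.1, -1.0]
width: 0.0197
gripper_force: 30.0
```

Run:
```python
from h import *
s=observe();print(s["eef_pos"],s["wrist_force"],s["moment"])
x=np.array([.9874,-.1582]);m=np.array([.6253,.0968])
print("inserted mm by pose",1000*((s["eef_pos"][:2]+.1045*x-m)@x))
g=grab_frame("side");b=cv2.resize(g["pixels"][150:220,270:360,::-1],(720,560),interpolation=2);cv2.imwrite("pics/t6.png",b)
```

```text
[0.55205131 0.10928428 0.19164212] [ 0.65764069 -0.07365783 -1.02236617] [ 0.0308041  -0.00253296 -0.03935029]
inserted mm by pose 30.19777219255646
```

View pics/t6.png

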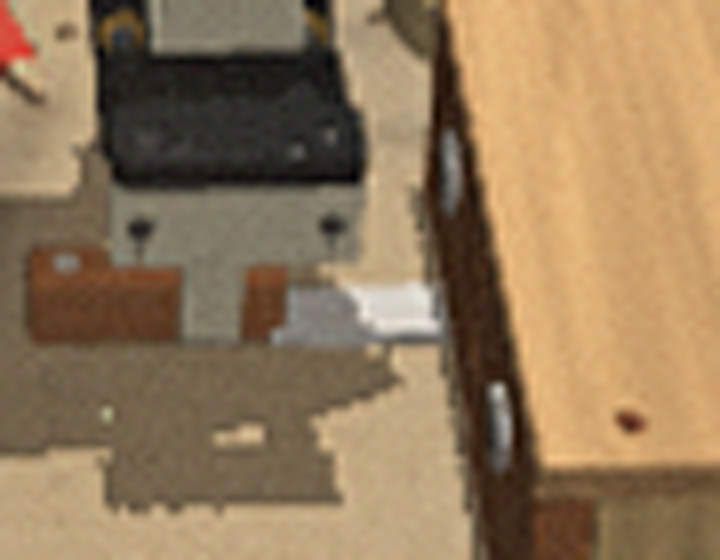

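The blade is 30 mm in under the left door, with its entry at crop (440,310) and no force. I'll withdraw it and go to the right door.

Request:
send_rows --rows '[[[-0.3, 0.05, 0, 0, 0, 0, -1], [-0.59, 0.09, 0, 0, 0, 0, -1], [-0.89, 0.14, 0, 0, 0, 0, -1], [-1.09, 0.17, 0, 0, 0, 0, -1], [-1.09, 0.17, 0, 0, 0, 0, -1], [-0.69, 0.11, 0, 0, 0, 0, -1], [0, 0, 0, 0, 0, 0, -1], [0, 0, 0.4, 0, 0, 0, -1], [0, 0, 0.4, 0, 0, 0, -1], [0, 0, 0, 0, 0, 0, -1]]]'

```text
t: 23.95
eef_pos: [0.5064, 0.1166, 0.2007]
tcp_rot: [[-0.988, 0.157, 0.002], [0.157, 0.988, 0.0], [-0.002, 0.001, -1.0]]
wrist_force: [-0.4, -0.6, -1.5]
width: 0.0196
gripper_force: 30.0
```

Request:
send_rows --rows '[[[-0.27, -2.3, 0, 0, 0, 0, -1], [-0.27, -2.3, 0, 0, 0, 0, -1], [-0.27, -2.3, 0, 0, 0, 0, -1], [-0.27, -2.3, 0, 0, 0, 0, -1], [-0.27, -2.3, 0, 0, 0, 0, -1], [0, 0, 0, 0, 0, 0, -1], [0, 0, -0.4, 0, 0, 0, -1], [0, 0, -0.4, 0, 0, 0, -1], [0, 0, 0, 0, 0, 0, -1], [0, 0, 0, 0, 0, 0, -1]]]'

```text
t: 24.78
eef_pos: [0.4922, 0.0023, 0.1913]
tcp_rot: [[-0.988, 0.156, -0.001], [0.156, 0.988, 0.0], [0.001, -0.0, -1.0]]
wrist_force: [0.7, 0.3, -2.4]
width: 0.0196
gripper_force: 30.0
```

Request:
send_rows --rows '[[[0.3, -0.05, 0, 0, 0, 0, -1], [0.3, -0.05, 0, 0, 0, 0, -1], [0.2, -0.03, 0, 0, 0, 0, -1], [0.1, -0.016, 0, 0, 0, 0, -1], [0, 0, 0, 0, 0, 0, -1], [0, 0, 0, 0, 0, 0, -1], [0.05, -0.008, 0, 0, 0, 0, -1], [0, 0, 0, 0, 0, 0, -1], [0, 0, 0, 0, 0, 0, -1], [0, 0, 0, 0, 0, 0, -1]]]'

```text
t: 25.62
eef_pos: [0.5017, 0.0, 0.1918]
tcp_rot: [[-0.988, 0.157, 0.0], [0.157, 0.988, -0.0], [-0.0, -0.0, -1.0]]
wrist_force: [-0.2, -0.7, -1.3]
width: 0.0193
gripper_force: 30.0
```

Request:
send_rows --rows '[[[0.05, -0.008, 0, 0, 0, 0, -1], [0, 0, 0, 0, 0, 0, -1], [0.05, -0.008, 0, 0, 0, 0, -1], [0, 0, 0, 0, 0, 0, -1], [0.05, -0.008, 0, 0, 0, 0, -1], [0, 0, 0, 0, 0, 0, -1], [0, 0, 0, 0, 0, 0, -1], [0, 0, 0, 0, 0, 0, -1], [0, 0, 0, 0, 0, 0, -1], [0, 0, 0, 0, 0, 0, -1]]]'

```text
t: 26.45
eef_pos: [0.5032, -0.0002, 0.1918]
tcp_rot: [[-0.988, 0.157, 0.0], [0.157, 0.988, -0.0], [-0.0, -0.0, -1.0]]
wrist_force: [0.9, 0.2, -1.2]
width: 0.0199
gripper_force: 30.0
```

Request:
send_rows --rows '[[[0.05, -0.008, 0, 0, 0, 0, -1], [0, 0, 0, 0, 0, 0, -1], [0.05, -0.008, 0, 0, 0, 0, -1], [0, 0, 0, 0, 0, 0, -1], [0, 0, 0, 0, 0, 0, -1], [0, 0, 0, 0, 0, 0, -1], [0, 0, 0, 0, 0, 0, -1], [0, 0, 0, 0, 0, 0, -1], [0, 0, 0, 0, 0, 0, -1], [0, 0, 0, 0, 0, 0, -1]]]'

```text
t: 27.28
eef_pos: [0.5042, -0.0004, 0.1917]
tcp_rot: [[-0.988, 0.157, -0.0], [0.157, 0.988, 0.0], [0.0, 0.0, -1.0]]
wrist_force: [0.3, 0.2, -1.4]
width: 0.0197
gripper_force: 30.0
```

Request:
send_rows --rows '[[[0.05, -0.008, 0, 0, 0, 0, -1], [0, 0, 0, 0, 0, 0, -1], [0.05, -0.008, 0, 0, 0, 0, -1], [0, 0, 0, 0, 0, 0, -1], [0, 0, 0, 0, 0, 0, -1], [0, 0, 0, 0, 0, 0, -1], [0, 0, 0, 0, 0, 0, -1], [0, 0, 0, 0, 0, 0, -1], [0, 0, 0, 0, 0, 0, -1], [0, 0, 0, 0, 0, 0, -1]]]'

```text
t: 28.12
eef_pos: [0.5048, -0.0005, 0.1915]
tcp_rot: [[-0.988, 0.157, -0.002], [0.157, 0.988, 0.0], [0.002, -0.0, -1.0]]
wrist_force: [-4.7, 0.3, -0.2]
width: 0.0199
gripper_force: 30.0
```

It touches at −4.7 N with no further advance, so the right door jams, as it must if one fits and the other doesn't. I'll back off and return the feeler to the pad.

Request:
send_rows --rows '[[[-0.3, 0.05, 0, 0, 0, 0, -1], [-0.6, 0.1, 0, 0, 0, 0, -1], [-0.6, 0.1, 0, 0, 0, 0, -1], [-0.5, 0.08, 0, 0, 0, 0, -1], [0, 0, 1, 0, 0, 0, -1], [0, 0, 2, 0, 0, 0, -1], [0, 0, 3, 0, 0, 0, -1], [0, 0, 3, 0, 0, 0, -1], [0, 0, 3, 0, 0, 0, -1], [0, 0, 2, 0, 0, 0, -1]]]'

```text
t: 28.95
eef_pos: [0.4852, 0.0028, 0.3353]
tcp_rot: [[-0.988, 0.157, 0.003], [0.157, 0.988, -0.0], [-0.003, 0.0, -1.0]]
wrist_force: [0.8, 0.0, -2.0]
width: 0.0195
gripper_force: 30.0
```

Request:
send_rows --rows '[[[0, -2, 0, 0, 0, 0.57, -1], [0, -3, 0, 0, 0, 0.57, -1], [0, -3.2, 0, 0, 0, 0.57, -1], [0, -3.3, 0, 0, 0, 0.57, -1], [-0.1, -3.3, 0, 0, 0, 0.57, -1], [-0.1, -3.3, 0, 0, 0, 0.57, -1], [-0.1, -3.3, 0, 0, 0, 0.57, -1], [0, -3.3, 0, 0, 0, 0.57, -1], [0, -3.3, 0, 0, 0, 0.57, -1], [0, -3, 0, 0, 0, 0.57, -1]]]'

```text
t: 29.78
eef_pos: [0.4817, -0.3091, 0.3327]
tcp_rot: [[-0.998, 0.058, 0.001], [0.058, 0.998, -0.001], [-0.001, -0.001, -1.0]]
wrist_force: [2.1, 0.9, -2.2]
width: 0.02
gripper_force: 30.0
```

Request:
send_rows --rows '[[[0, -1.8, 0, 0, 0, 0, -1], [0, 0, -1, 0, 0, 0, -1], [0, 0, -2, 0, 0, 0, -1], [0, 0, -2.5, 0, 0, 0, -1], [0, 0, -2.5, 0, 0, 0, -1], [0, 0, -2.5, 0, 0, 0, -1], [0, 0, -1.5, 0, 0, 0, -1], [0, 0, -0.8, 0, 0, 0, -1], [0, 0, 0, 0, 0, 0, -1], [0, 0, 0, 0, 0, 0, -1]]]'

```text
t: 30.62
eef_pos: [0.4824, -0.325, 0.2044]
tcp_rot: [[-0.998, 0.058, 0.0], [0.058, 0.998, -0.0], [-0.0, -0.0, -1.0]]
wrist_force: [0.3, 0.0, -1.2]
width: 0.02
gripper_force: 30.0
```

Request:
send_rows --rows '[[[0, 0, -0.4, 0, 0, 0, -1], [0, 0, -0.4, 0, 0, 0, -1], [0, 0, -0.2, 0, 0, 0, -1], [0, 0, 0, 0, 0, 0, -1], [0, 0, -0.05, 0, 0, 0, -1], [0, 0, -0.05, 0, 0, 0, -1], [0, 0, 0, 0, 0, 0, -1], [0, 0, 0, 0, 0, 0, -1], [0, 0, 0, 0, 0, 0, -1], [0, 0, 0, 0, 0, 0, -1]]]'

```text
t: 31.45
eef_pos: [0.4822, -0.3253, 0.1932]
tcp_rot: [[-0.998, 0.058, 0.0], [0.058, 0.998, -0.0], [-0.0, -0.0, -1.0]]
wrist_force: [-1.5, 2.1, 6.4]
width: 0.0199
gripper_force: 30.0
```

Request:
send_rows --rows '[[[0, 0, 0, 0, 0, 0, -0.3], [0, 0, 0, 0, 0, 0, 0], [0, 0, 0, 0, 0, 0, 0.1], [0, 0, 0, 0, 0, 0, 0.1], [0, 0, 0, 0, 0, 0, 0.1], [0, 0, 0, 0, 0, 0, 0.1], [0, 0, 0, 0, 0, 0, 0.1], [0, 0, 0, 0, 0, 0, 0.1], [0, 0, 0, 0, 0, 0, 0.1], [0, 0, 0, 0, 0, 0, 0.1]]]'

```text
t: 32.28
eef_pos: [0.4822, -0.3252, 0.1927]
tcp_rot: [[-0.998, 0.058, -0.0], [0.058, 0.998, 0.0], [0.0, 0.0, -1.0]]
wrist_force: [-0.2, -0.3, -0.0]
width: 0.0511
gripper_force: 0.0
```

Request:
send_rows --rows '[[[0, 0, 0.5, 0, 0, 0, 0.1], [0, 0, 1.5, 0, 0, 0, 0.1], [0, 0, 3, 0, 0, 0, 0.1], [0, 0, 3.5, 0, 0, 0, 0.1], [0, 0, 3.5, 0, 0, 0, 0.1], [0, 0, 3.5, 0, 0, 0, 0.1], [0, 0, 2.5, 0, 0, 0, 0.1], [0, 0, 1.5, 0, 0, 0, 0.1], [0, 0, 0.5, 0, 0, 0, 0.1], [0, 0, 0, 0, 0, 0, 0.1]]]'

```text
t: 33.12
eef_pos: [0.4822, -0.3252, 0.3939]
tcp_rot: [[-0.998, 0.058, 0.002], [0.058, 0.998, -0.001], [-0.002, -0.001, -1.0]]
wrist_force: [0.5, -0.4, -0.1]
width: 0.0507
gripper_force: 0.0
```

```bash
sed -i 's/w3\./w7./g' m2.py; python3 m2.py | head -9; python3 m.py | grep -E "scene|side|pad|grip|blade|feeler|red|pencil|^   \["
```

```text
[ 0.48218454 -0.32518909  0.39392301] [[-0.9983, 0.0581, 0.0017], [0.0581, 0.9983, -0.0013], [-0.0018, -0.0012, -1.0]]
z pad 0.3151067455913468
pad dark [ 506.6 -326.9] [ 86.7 213.7] 86.64 [  240    97    80   183 10438]
grip [ 465.9 -324.9] [19.2 78.3] 86.65 [ 270  124   19   76 1427]
blade [ 548.3 -329.7] [23.3 74. ] 86.23 [ 269  200   21   61 1252]
   feeler 0.63 [279. 162.] [ 0.4692 -0.3254  0.003 ]
   feeler_tip 0.74 [278. 260.] [ 0.5874 -0.3334  0.003 ]
   feeler_mid 0.98 [280. 193.] [ 0.5049 -0.3257  0.003 ]
   pad 0.67 [279. 194.] [ 0.5065 -0.3276  0.003 ]
scene
   pad [ 503.7 -326.9] [ 84.6 210.6] 86.8
   grip top [ 459.  -326.4] [25.7 89.9] 88.1
   blade [ 493.7 -339.8] [303.3 168.5] 0.1
   [290.37037037 174.55555556]
   red [646.3 142.3] [56.2 11.2] 69.1
   feeler 0.82 [373. 285.] [ 0.4586 -0.3262  0.003 ]
   feeler 0.55 [318. 190.] [0.6512 0.0279 0.003 ]
   feeler_tip 0.67 [407. 262.] [ 0.5874 -0.3381  0.003 ]
   feeler_mid 0.69 [383. 276.] [ 0.5015 -0.3257  0.003 ]
   pad 0.87 [381. 273.] [ 0.5082 -0.3133  0.    ]
   pencil 0.75 [215. 196.] [0.4077 0.2182 0.    ]
   pencil 0.73 [219. 168.] [0.5108 0.3305 0.    ]
side
   pad [ 504.7 -347.1] [130.  219.4] 86.0
   grip top [ 464.3 -329. ] [27.9 79. ] 86.6
   blade [ 549.4 -331.1] [26.2 71.2] 86.8
   [263.67272727 144.41818182]
   red [510.  324.8] [ 12.4 139. ] 8.1
   feeler 0.87 [300. 336.] [ 0.4628 -0.3203  0.003 ]
   feeler_tip 0.79 [366. 329.] [ 0.5884 -0.3303  0.003 ]
   feeler_tip 0.67 [266. 149.] [0.5126 0.305  0.003 ]
   feeler_mid 0.58 [323. 336.] [ 0.505  -0.3285  0.003 ]
   pad 0.7 [322. 333.] [ 0.5052 -0.3192  0.    ]
   pencil 0.59 [264. 149.] [0.5067 0.3107 0.    ]
```

View pics/w7.png

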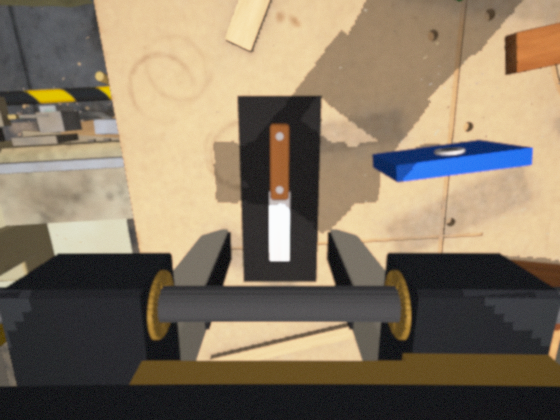

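The feeler lies in the middle of the pad and lengthwise: grip at (280,161), blade at (279,228), and its measured midpoint agrees with the pad's centre within about 1 mm. Next is the pencil.

Request:
send_rows --rows '[[[0.16, 2.5, 0, 0, 0, -3.9, 0.1], [0.16, 3.2, 0, 0, 0, -3.9, 0.1], [0.16, 3.2, 0, 0, 0, -3.9, 0.1], [0.16, 3.2, 0, 0, 0, -3.9, 0.1], [0.16, 3.2, 0, 0, 0, -3.9, 0.1], [0.16, 3.2, 0, 0, 0, -3.9, 0.1], [0.16, 3.2, 0, 0, 0, -3.9, 0.1], [0.16, 3.2, 0, 0, 0, -3.9, 0.1], [0.16, 3.2, 0, 0, 0, -3.9, 0.1], [0.16, 3.2, 0, 0, 0, -3.9, 0.1]]]'

```text
t: 35.2
eef_pos: [0.498, -0.0107, 0.3929]
tcp_rot: [[-0.737, 0.676, 0.0], [0.676, 0.737, -0.0], [-0.0, 0.0, -1.0]]
wrist_force: [0.8, -0.3, -0.7]
width: 0.051
gripper_force: 0.0
```

Request:
send_rows --rows '[[[0.16, 3.2, 0, 0, 0, -3.9, 0.1], [0.16, 3.2, 0, 0, 0, -3.9, 0.1], [0.16, 3.2, 0, 0, 0, -3.9, 0.1], [0.16, 3.2, 0, 0, 0, -3.9, 0.1], [0.16, 3.2, 0, 0, 0, -3.9, 0.1], [0.16, 3.2, 0, 0, 0, -3.9, 0.1], [0.16, 3.2, 0, 0, 0, -3.9, 0.1], [0.16, 3.2, 0, 0, 0, -3.9, 0.1], [0.16, 3.2, 0, 0, 0, -3.9, 0.1], [0, 2.5, 0, 0, 0, -3.9, 0.1]]]'

```text
t: 36.03
eef_pos: [0.5124, 0.303, 0.3927]
tcp_rot: [[-0.148, 0.989, 0.0], [0.989, 0.148, 0.0], [0.0, 0.0, -1.0]]
wrist_force: [-0.1, 0.0, 0.8]
width: 0.0511
gripper_force: 0.0
```

Request:
send_rows --rows '[[[0, 0, -2, 0, 0, 0, 0.1], [0, 0, -2, 0, 0, 0, 0.1], [0, 0, -1, 0, 0, 0, 0.1], [0, 0, 0, 0, 0, 0, 0.1], [0, 0, 0, 0, 0, 0, 0.1], [0, 0, 0, 0, 0, 0, 0.1], [0, 0, 0, 0, 0, 0, 0.1], [0, 0, 0, 0, 0, 0, 0.1], [0, 0, 0, 0, 0, 0, 0.1], [0, 0, 0, 0, 0, 0, 0.1]]]'

```text
t: 36.87
eef_pos: [0.5127, 0.3007, 0.3431]
tcp_rot: [[-0.151, 0.989, 0.001], [0.989, 0.151, 0.0], [0.0, 0.001, -1.0]]
wrist_force: [-0.4, -0.5, -0.1]
width: 0.0509
gripper_force: 0.0
```

```bash
cat > pen.py <<'E'
from h import *
s=observe();print(s["eef_pos"].round(4),s["tcp_rot"].round(4).tolist())
f=grab_frame("wrist");save(f,"w8.png")
V,U=np.mgrid[0:420,0:560]; uv=np.c_[U.ravel(),V.ravel()];px=f["pixels"].reshape(-1,3).astype(int);R,G,B=px.T
m=(R>110)&(R>G+70)&(R>B+70)
n,l,st,ce=cv2.connectedComponentsWithStats(m.reshape(420,560).astype(np.uint8))
for k in range(1,n):
    if st[k,4]>100:
        P=onplane(f,uv[l.ravel()==k],.009,s)[:,:2]*1000;r=cv2.minAreaRect(P.astype(np.float32));print(ce[k].round(),st[k],[np.round(x,1) for x in r])
for d in tip_of("pencil","wrist")[:2]:
    u=np.array(d["location"])*[560,420];print(d["score"],u.round(),onplane(f,u,0,s).round(4))
for d in cut_out("pencil","wrist")[:2]:
    P=onplane(f,np.argwhere(d["mask"])[:,::-1],.009,s)[:,:2]*1000;print("net",d["score"],[np.round(x,1) for x in cv2.minAreaRect(P.astype(np.float32))])
E
python3 pen.py
```

```text
[0.5127 0.3007 0.3431] [[-0.1506, 0.9886, 0.0006], [0.9886, 0.1506, 0.0003], [0.0002, 0.0006, -1.0]]
[281. 154.] [ 274   83   15  146 1930] [array([511.1, 324.9]), array([ 12.9, 136.8]), np.float64(8.4)]
0.92 [282. 170.] [[0.5139 0.3134 0.    ]]
net 0.61 [array([512.5, 315.3]), array([ 13.8, 158. ]), np.float64(9.0)]
```

View pics/w8.png

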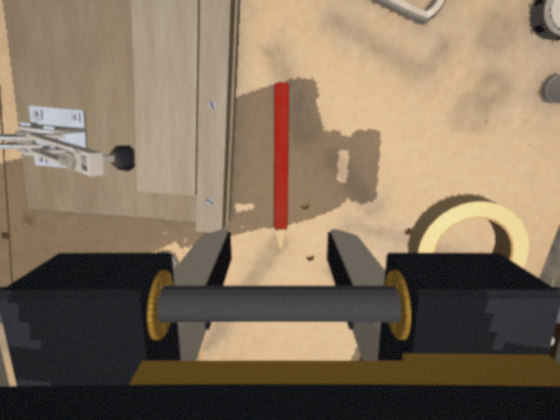

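The wrist picture shows the pencil's red body at (281,155) with its pale point at (281,240). The tape roll is at (473,250) and the clamp board's edge at column 235. I'll check heights under the gripper's footprint.

Run:
```python
from h import *
s=observe();V,U=np.mgrid[0:420,0:560]; uv=np.c_[U.ravel(),V.ravel()]
for c in("wrist","scene","side"):
    f=grab_frame(c);X,ok=bydepth(f,uv,s);D=X[:,:2]-[.5128,.3145];a=np.radians(8.7);lx=D@[np.cos(a),np.sin(a)];ly=D@[-np.sin(a),np.cos(a)]
    out=[]
    for x0 in range(-120,120,20):
        m=ok&(lx*1000>x0)&(lx*1000<=x0+20)&(abs(ly)<.06)&(X[:,2]<.15)
        out.append((x0,int(m.sum()),round(float(np.percentile(X[m,2],98)),3) if m.sum()>5 else None))
    print(c,out)
    m=ok&(abs(ly)<.03)&(X[:,2]<.1)&(X[:,2]>.012)&(lx<0)&(lx>-.08)
    if m.sum()>5: print(" nearest left edge",np.percentile(lx[m],99),np.median(X[m,2]))
```

```text
wrist [(-120, 3818, 0.125), (-100, 2681, 0.034), (-80, 2475, 0.045), (-60, 3675, 0.045), (-40, 2477, 0.001), (-20, 2549, 0.01), (0, 2447, 0.01), (20, 2480, 0.001), (40, 2474, 0.001), (60, 2486, 0.001), (80, 2492, 0.001), (100, 2509, 0.001)]
 nearest left edge -0.04636328024863779 0.04311109883087884
scene [(-120, 233, 0.122), (-100, 184, 0.037), (-80, 296, 0.047), (-60, 106, 0.046), (-40, 37, 0.004), (-20, 128, 0.013), (0, 63, 0.011), (20, 124, 0.004), (40, 119, 0.004), (60, 118, 0.004), (80, 111, 0.004), (100, 111, 0.004)]
 nearest left edge -0.04813451713839106 0.04213048337075573
side [(-120, 283, 0.125), (-100, 251, 0.036), (-80, 300, 0.045), (-60, 146, 0.046), (-40, 137, 0.004), (-20, 205, 0.011), (0, 125, 0.01), (20, 163, 0.003), (40, 151, 0.003), (60, 159, 0.002), (80, 153, 0.002), (100, 159, 0.002)]
 nearest left edge -0.049734274502180535 0.042074449133476605
```

Request:
send_rows --rows '[[[0.2, 0.72, 0, 0, 0, 0, -0.27], [0.21, 0.72, -1, 0, 0, 0, -0.27], [0, 0, -2, 0, 0, 0, -0.27], [0, 0, -2.5, 0, 0, 0, -0.27], [0, 0, -2.5, 0, 0, 0, -0.27], [0, 0, -2.5, 0, 0, 0, -0.27], [0, 0, -2, 0, 0, 0, -0.27], [0, 0, -1.5, 0, 0, 0, -0.27], [0, 0, -0.8, 0, 0, 0, -0.27], [0, 0, 0, 0, 0, 0, -0.27]]]'

```text
t: 38.0
eef_pos: [0.5162, 0.3154, 0.1925]
tcp_rot: [[-0.151, 0.989, -0.003], [0.989, 0.151, -0.001], [-0.001, -0.003, -1.0]]
wrist_force: [-1.0, 1.3, -0.9]
width: 0.0339
gripper_force: 0.0
```

Request:
send_rows --rows '[[[0, 0, -0.4, 0, 0, 0, -0.27], [0, 0, -0.15, 0, 0, 0, -0.27], [0, 0, 0, 0, 0, 0, -0.27], [0, 0, 0, 0, 0, 0, -0.8], [0, 0, 0, 0, 0, 0, -1], [0, 0, 0, 0, 0, 0, -1], [0, 0, 0, 0, 0, 0, -1], [0, 0, 0, 0, 0, 0, -1], [0, 0, 0, 0, 0, 0, -1], [0, 0, 0, 0, 0, 0, -1]]]'

```text
t: 38.83
eef_pos: [0.5168, 0.3152, 0.1896]
tcp_rot: [[-0.151, 0.989, 0.0], [0.989, 0.151, 0.0], [0.0, 0.0, -1.0]]
wrist_force: [-0.8, -1.2, 5.4]
width: 0.0132
gripper_force: 30.0
```

Request:
send_rows --rows '[[[0, 0, 0.5, 0, 0, 0, -1], [0, 0, 1.5, 0, 0, 0, -1], [0, 0, 3, 0, 0, 0, -1], [0, 0, 3, 0, 0, 0, -1], [0, 0, 3, 0, 0, 0, -1], [0, 0, 3, 0, 0, 0, -1], [0, 0, 1, 0, 0, 0, -1], [0, 0, 0, 0, 0, 0, -1], [0, 0, 0, 0, 0, 0, -1], [0, 0, 0, 0, 0, 0, -1]]]'

```text
t: 39.67
eef_pos: [0.5163, 0.315, 0.3374]
tcp_rot: [[-0.151, 0.989, -0.002], [0.989, 0.151, -0.001], [-0.001, -0.003, -1.0]]
wrist_force: [0.2, -0.2, -0.0]
width: 0.0134
gripper_force: 30.0
```

Request:
send_rows --rows '[[[0.5, -1.5, 0, 0, 0, -1, -1], [0.9, -3, 0, 0, 0, -2, -1], [0.9, -3, 0, 0, 0, -2, -1], [0.9, -3, 0, 0, 0, -2, -1], [0.9, -3, 0, 0, 0, -2, -1], [0.9, -3, 0, 0, 0, -2, -1], [0.9, -3, 0, 0, 0, -2, -1], [0.9, -3, 0, 0, 0, -2, -1], [0.9, -3, 0, 0, 0, -2, -1], [0.9, -3, 0, 0, 0, -0.8, -1]]]'

```text
t: 40.5
eef_pos: [0.6027, 0.0286, 0.3372]
tcp_rot: [[0.161, 0.987, -0.003], [0.987, -0.161, 0.0], [-0.0, -0.003, -1.0]]
wrist_force: [-0.3, 0.9, -1.1]
width: 0.0133
gripper_force: 30.0
```

Request:
send_rows --rows '[[[0.9, -3, 0, 0, 0, 0, -1], [0.8, -2.2, 0, 0, 0, 0, -1], [0, 0, 0, 0, 0, 0, -1], [0, 0, 0, 0, 0, 0, -1], [0, 0, 0, 0, 0, 0, -1], [0, 0, 0, 0, 0, 0, -1], [0, 0, 0, 0, 0, 0, -1], [0, 0, 0, 0, 0, 0, -1], [0, 0, 0, 0, 0, 0, -1], [0, 0, 0, 0, 0, 0, -1]]]'

```text
t: 41.33
eef_pos: [0.6197, -0.0214, 0.3393]
tcp_rot: [[0.158, 0.987, 0.0], [0.987, -0.158, -0.0], [0.0, 0.0, -1.0]]
wrist_force: [-0.7, -0.1, -0.8]
width: 0.0133
gripper_force: 30.0
```

```bash
cat > pl.py <<'E'
from h import *
s=observe();print(s["eef_pos"].round(4),s["tcp_rot"].round(4).tolist(),s["width"])
V,U=np.mgrid[0:420,0:560]; uv=np.c_[U.ravel(),V.ravel()];Rt=s["tcp_rot"]
import sys; zt=float(sys.argv[1]) if len(sys.argv)>1 else s["eef_pos"][2]-.1866+.009
c=np.array([.660,.029]);xh=np.array([.9874,-.1582]);yh=np.array([.1582,.9874])
ims=[]
for cn in("scene","side","wrist"):
    f=grab_frame(cn);X,ok=bydepth(f,uv,s);px=f["pixels"].reshape(-1,3).astype(int);R,G,B=px.T
    P=onplane(f,uv,zt,s)[:,:2]
    m=(R>110)&(R>G+60)&(R>B+60)&(np.linalg.norm(P-[.62,-.027],axis=1)<.12)&(abs(X[:,2]-zt)<.03)
    print(cn,m.sum(),"top z",np.median(X[m,2]) if m.any() else None)
    if m.sum()<20: continue
    L=np.c_[(P[m]-c)@xh,(P[m]-c)@yh]*1000
    print("  red body cabinet-local rect",[np.round(v,1) for v in cv2.minAreaRect(L.astype(np.float32))],"y range",np.percentile(L[:,1],[.5,99.5]).round(1))
    for d in cut_out("pencil",cn)[:1]:
        Q=onplane(f,np.argwhere(d["mask"])[:,::-1],zt,s)[:,:2];L=np.c_[(Q-c)@xh,(Q-c)@yh]*1000;print("  net",round(d["score"],2),[np.round(v,1) for v in cv2.minAreaRect(L.astype(np.float32))],"y",L[:,1].min().round(1),L[:,1].max().round(1))
    ims.append(f["pixels"][130:270,270:410,::-1] if cn!="wrist" else None)
cv2.imwrite("pics/p9.png",cv2.resize(np.hstack([i for i in ims if i is not None]),None,fx=2.8,fy=2.8,interpolation=2))
E
python3 pl.py
```

```text
[ 0.6197 -0.0214  0.3393] [[0.1582, 0.9874, 0.0001], [0.9874, -0.1582, -0.0], [0.0, 0.0001, -1.0]] 0.013297447253046954
scene 135 top z 0.15785747173890025
  red body cabinet-local rect [array([-41.2, -52.9]), array([ 19.9, 142.3]), np.float64(0.1)] y range [-123.1   17.2]
  net 0.69 [array([-43.2, -58.1]), array([153.2,  24.1]), np.float64(87.6)] y -134.9 18.3
side 122 top z 0.1587286387390427
  red body cabinet-local rect [array([-34.4, -75.1]), array([14.3, 93.7]), np.float64(0.5)] y range [-121.8  -30.5]
  net 0.76 [array([-33.3, -84.9]), array([ 13.4, 113.4]), np.float64(0.5)] y -141.6 -28.2
wrist 6051 top z 0.1580675608405078
  red body cabinet-local rect [array([-31.6, -44.4]), array([ 13.5, 135.8]), np.float64(0.2)] y range [-111.6   23.1]
  net 0.76 [array([-31.8, -48.3]), array([144.6,  14.3]), np.float64(89.8)] y -120.6 23.9
```

View pics/p9.png

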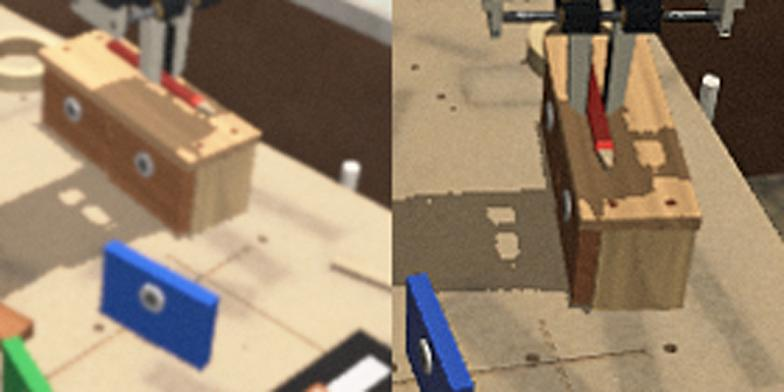

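The pencil is held over the cabinet top, with its point at about (345,185) in the side picture, parallel to the front and nearly over the right door. I'll shift it 3 mm to the right and lower it.

Request:
send_rows --rows '[[[-0.05, -0.3, -0.5, 0, 0, 0, -1], [0, 0, -1.2, 0, 0, 0, -1], [0, 0, -1.3, 0, 0, 0, -1], [0, 0, -1, 0, 0, 0, -1], [0, 0, -0.5, 0, 0, 0, -1], [0, 0, -0.2, 0, 0, 0, -1], [0, 0, 0, 0, 0, 0, -1], [0, 0, 0, 0, 0, 0, -1], [0, 0, 0, 0, 0, 0, -1], [0, 0, 0, 0, 0, 0, -1]]]'

```text
t: 42.47
eef_pos: [0.6193, -0.0248, 0.2928]
tcp_rot: [[0.159, 0.987, 0.001], [0.987, -0.159, -0.0], [0.0, 0.001, -1.0]]
wrist_force: [-0.0, 0.9, -0.9]
width: 0.0133
gripper_force: 30.0
```

```bash
python3 pl.py 0.1115
```

```text
[ 0.6193 -0.0248  0.2928] [[0.1587, 0.9873, 0.0009], [0.9873, -0.1587, -0.0001], [0.0, 0.0009, -1.0]] 0.013336544950698458
scene 128 top z 0.11095916823118414
  red body cabinet-local rect [array([-34.8, -53.5]), array([137. ,  20.8]), np.float64(89.6)] y range [-121.5   14.1]
  net 0.48 [array([-37.4, -65.6]), array([ 13.7, 134.7]), np.float64(0.3)] y -133.0 1.8
side 124 top z 0.11268361615077035
  red body cabinet-local rect [array([-33.4, -67.8]), array([ 14.3, 106.7]), np.float64(0.3)] y range [-119.3  -16.8]
  net 0.66 [array([-58.2, -29.8]), array([127.8,  13.3]), np.float64(83.6)] y -93.5 34.1
wrist 6177 top z 0.11149697470245212
  red body cabinet-local rect [array([-30. , -49.1]), array([138.9,  16.6]), np.float64(89.9)] y range [-117.9   19.9]
  net 0.71 [array([-31.5, -53.2]), array([147.9,  14.6]), np.float64(89.8)] y -127.1 20.8
```

Request:
send_rows --rows '[[[0, 0, -0.15, 0, 0, 0, -1], [0, 0, -0.05, 0, 0, 0, -1], [0, 0, -0.05, 0, 0, 0, -1], [0, 0, 0, 0, 0, 0, -1], [0, 0, -0.05, 0, 0, 0, -1], [0, 0, 0, 0, 0, 0, -1], [0, 0, 0, 0, 0, 0, -1], [0, 0, 0, 0, 0, 0, -1], [0, 0, 0, 0, 0, 0, -1], [0, 0, 0, 0, 0, 0, -1]]]'

```text
t: 43.6
eef_pos: [0.6192, -0.0248, 0.2895]
tcp_rot: [[0.159, 0.987, 0.0], [0.987, -0.159, -0.0], [-0.0, 0.0, -1.0]]
wrist_force: [-2.5, 0.6, 5.8]
width: 0.0134
gripper_force: 30.0
```

Contact, so I'll release the pencil and rise.

Request:
send_rows --rows '[[[0, 0, 0, 0, 0, 0, -0.4], [0, 0, 0, 0, 0, 0, -0.3], [0, 0, 0, 0, 0, 0, -0.2], [0, 0, 0, 0, 0, 0, -0.2], [0, 0, 0, 0, 0, 0, -0.2], [0, 0, 0, 0, 0, 0, -0.2], [0, 0, 0, 0, 0, 0, -0.2], [0, 0, 0.3, 0, 0, 0, -0.2], [0, 0, 0.7, 0, 0, 0, -0.2], [0, 0, 1.5, 0, 0, 0, -0.2]]]'

```text
t: 44.43
eef_pos: [0.6189, -0.0248, 0.3136]
tcp_rot: [[0.159, 0.987, -0.003], [0.987, -0.159, 0.0], [-0.0, -0.003, -1.0]]
wrist_force: [-0.7, 0.2, -0.0]
width: 0.0373
gripper_force: 0.0
```

Request:
send_rows --rows '[[[0, 0, 2, 0, 0, 0, 0], [0, 0, 3, 0, 0, 0, 0], [0, 0, 3, 0, 0, 0, 0], [0, 0, 3, 0, 0, 0, 0], [-1, 0, 2, 0, 0, 0, 0], [-2, 0, 0, 0, 0, 0, 0], [-2, 0, 0, 0, 0, 0, 0], [-2, 0, 0, 0, 0, 0, 0], [-1, 0, 0, 0, 0, 0, 0], [0, 0, 0, 0, 0, 0, 0]]]'

```text
t: 45.27
eef_pos: [0.5378, -0.0247, 0.4453]
tcp_rot: [[0.159, 0.987, 0.001], [0.987, -0.159, -0.0], [0.0, 0.001, -1.0]]
wrist_force: [0.6, -0.9, -0.2]
width: 0.0468
gripper_force: 0.0
```

```bash
python3 pl.py 0.109
```

```text
[ 0.5378 -0.0247  0.4453] [[0.1588, 0.9873, 0.0006], [0.9873, -0.1588, -0.0001], [0.0, 0.0006, -1.0]] 0.0468292692479577
scene 197 top z 0.1073711662313593
  red body cabinet-local rect [array([-36.2, -51. ]), array([144. ,  20.7]), np.float64(89.6)] y range [-121.4   19.5]
  net 0.59 [array([-38.8, -59.1]), array([ 28.5, 156.8]), np.float64(0.7)] y -137.5 19.4
side 215 top z 0.10947530615932437
  red body cabinet-local rect [array([-33.1, -50.3]), array([ 14. , 142.3]), np.float64(0.0)] y range [-118.4   16.9]
  net 0.6 [array([-33.3, -59.3]), array([144.1,  12.8]), np.float64(89.6)] y -131.4 12.8
wrist 2357 top z 0.10898556695840383
  red body cabinet-local rect [array([ -9.3, -49.7]), array([ 65.1, 139.7]), np.float64(0.0)] y range [-118.5   19.4]
  net 0.88 [array([-35.4, -55.1]), array([150.4,  16. ]), np.float64(89.5)] y -130.3 20.1
```

View pics/p9.png

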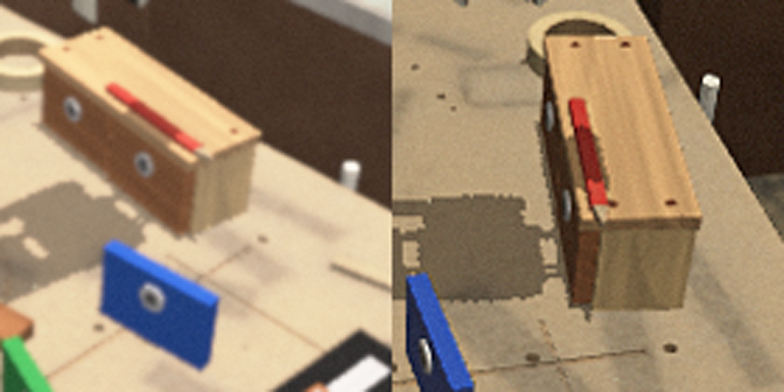

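The pencil lies flat on the cabinet top, from scene picture (309,162) to (342,184), parallel to the front. Its middle is within about 2 mm of the right door's middle, and the gripper is clear of everything.

```bash
python3 -c "
from bench import *
print(close_job())"
```

```text
the job is handed in; nothing more can be done
None
```

The blade fitted under the left door (slid in about 30 mm) and jammed under the right one (pressed at about 5 N). The feeler is back in the middle of its pad, the pencil lies on the cabinet top over the right door's middle, and the job is handed in, with the robot's last reading at about 45 s.

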